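Put a jar away in a latched bench cage

TASK

Lift the gravity latch bar of the small cage out of its catch by its thumb pin and swing the gate wide open, at least square to the cage's front. Then put the white screw jar inside the cage through the gateway, standing upright and wholly behind the gate's place so that the gate could shut. Do not tip the jar over, and leave the gate open and the other things on the desk where they are.

Things in the scene. Friction and masses are not known exactly. Their poses are not given: they have to be found in the camera images.
- cage: Fixed cage of grey bars with a plywood roof and no floor (things slide in on the desk). Origin: on the desk, centre of its front plane; x points into the cage, y to its left seen from the front (from the robot's side), z up. Gateway: y -105 to +105 mm, z 0 to 188; inside 140 mm deep. Two front posts 22 mm square, x 0 to 22, outer faces at y -127 and +127.
- roof_edge (a point): Middle of the lower front edge of the roof, at cage (-40, 0, 188) mm: the roof, 12 mm thick (top at z 200), overhangs the front plane by 40 mm, y -130 to +130, so the thumb pin can only be reached by a tool tilted about 30 to 45 degrees from vertical, its fingers pointing down and into the cage. Axes as the cage's.
- catch (a point): Catch on the right front post, at cage (-34, -116, 98) mm: middle of its upstanding lip (22 mm wide in y, 5 mm thick, top at z 108.5), which stands in front of the latch bar; a rest joins it to the post below the bar. The bar must rise over the lip before the gate can swing out. Axes as the cage's.
- gate (a joint): Gate hinge, rad: 0 shut, grows as the gate swings out to the front and left (clockwise from above); stop at 2.0. Vertical axis at the left post. About 0.06 N m of friction: it stays where it is left. The leaf is a frame of bars 12 mm thick, 206 mm wide, z 8 to 178 mm; shut, it lies just in front of the posts (cage x -14 to -2).
- latch (a joint): Latch bar pivot on the gate, rad: 0 level (down in the catch), grows as the bar's free (right) end rises; stops at 0.6. It falls back by its weight (bar 90 g) when let go. The bar clears the lip above about 0.15.
- thumb_pin (a point): Middle of the thumb pin: round steel, 14 mm across, standing out square to the gate from the bar's front; about 40 mm free, 20 mm either side of this point. At cage (-49.5, -26, 100) mm with gate and latch at 0. It is 65 mm from the latch pivot, towards the bar's free end; the bar is 14 mm high, 8 mm thick. Moves with bar and gate; x axis along the pin towards the gate.
- gate_hinge (a point): Point on the gate's hinge axis, 90 mm above the desk, in the middle of the leaf's thickness; at cage (-8, +104, 90) mm. Turns with the gate: its -y axis points along the leaf to the free edge, its x axis is square to the leaf (into the cage when shut).
- gate_edge (a point): The gate's free edge, 206 mm from the hinge axis, 90 mm above the desk. The latch bar's tip reaches 20 mm further.
- screw_jar: Small plain white round screw jar with lid, 64 mm across, 66 mm tall, about 120 g. Origin: centre of its underside; z up. It stands at the right of the desk, in one of two places; the blue cube carton stands in the other.
- cube_carton: Bystander: blue cube-shaped carton, 62x60x61 mm; origin centre of underside.
- carton: Bystander: brown carton, 102x140x71 mm, at the back right; origin centre of underside.
- clear_tape: Bystander: roll of clear tape lying flat, 94 mm across, 24 mm high, front left.
- caliper: Bystander: digital caliper lying flat, 64x230x15 mm, along the front edge.
- screwdriver: Bystander: screwdriver with orange-yellow handle, 24x167x26 mm, lying near the front right.
- spray: Bystander: pump spray bottle, 49 mm across, 174 mm tall, at the left side.
There are look-alikes about, which are no part of the job. What is shaped like the screw_jar but purple is not meant.

How it is judged (in metres and radians):
On the way, in this order (a step that is already met when the one before it is completed fails the run):
1. the latch bar is lifted clear of the catch (over 0.16 rad) while the gate is still shut (under 0.08 rad) (value of joint latch above 0.16 rad and value of joint gate below 0.08 rad), for 0.1 s.
2. the gate is swung wide open (over 1.45 rad) with the jar still outside the cage (value of joint gate above 1.45 rad and (x of screw_jar in the frame of cage below 0 m or y of screw_jar in the frame of cage below -0.12 m)), for 0.1 s.
At the end, for the whole second after the job is handed in: The gate stands open by more than 1.4 rad at rest with its bar hanging back level (under 0.1 rad), and the jar stands upright (within 0.1 rad), at rest, on the desk inside the cage, its axis more than 30 mm behind the cage's front plane, so the whole jar is behind the gate's place (value of joint gate above 1.4 rad and velocity of joint gate between -0.05 and 0.05 rad/s and value of joint latch below 0.1 rad and x of screw_jar in the frame of cage between 0.03 and 0.145 m and y of screw_jar in the frame of cage between -0.105 and 0.105 m and height (world z) of screw_jar below 0.01 m and angle between screw_jar's own z axis and vertical below 0.1 rad and linear speed of screw_jar below 0.02 m/s); the robot touches nothing.
It fails at once if the jar is tipped more than 0.6 rad (angle between screw_jar's own z axis and vertical above 0.6 rad).
It fails at once if a bystander is moved more than 30 mm (distance of any of cube_carton, carton, clear_tape, caliper, screwdriver, spray from where it was at the start of the episode above 0.03 m).
It also fails if it takes over 72 s, if anything falls off the work surface, if the arm or the gripper's body presses on something with over 40 N, if the wrist force passes 120 N, or if a joint passes its speed limit or range.

ROBOT

A 6-joint arm with a two-finger parallel gripper is mounted at the origin on a cart in front of the work surface, level with it; the furniture and walls round the work are solid. World frame = base frame: x ahead of the robot, y to its left, z up, the work surface at z = 0. Lengths are in mm, angles in rad, forces in N, time in s.
With the tool pointing down it reaches from about 300 to 1000 mm from the base axis. Payload 5.1 kg.
Tool frame: the origin (TCP) lies midway between the tips of the shut fingers; the grasp point (between the pads) lies 19 mm behind it; x points along the fingers, y is the direction in which the jaws open and shut, and the axes are right-handed (so a half turn about x gives the same grasp; the last joint's range is limited). The gripper opens to 95 mm and grips with 3 to 60 N. Pads are 20 mm wide; open, the fingers measure 119 mm over their backs; the gripper's body (75 mm by 180 mm) begins 59 mm behind the grasp point.
Start: joints at [1.163, 0.124, 1.65, -0, 1.367, -0.083], TCP at [207.448, 615.995, 214.656] pointing down, gripper open.
Joint ranges: [-2.61, 2.61], [-1.02, 2.33], [0.03, 2.71], [-1.35, 4.49], [0.32, 2.68], [-2.91, 2.91]. Speed limits (rad/s): [2.57, 2.57, 3.14, 3.14, 3.14, 3.14].

INTERFACE

Orientations are given as a rotation vector (axis times angle).
In Python, from rig import manip gives the robot as it stands.
- The arm moves only by the tool send_rows, never from a script. Its argument "deltas" is a list of rows, each an object of numbers: "jaw": the opening, from 0 (shut) to 1 (fully open); "tx", "ty", "tz": the shift along the tool's x, y, z in mm; "rx", "ry", "rz": the turn, a rotation vector about the tool's x, y, z in rad. In form: [{"jaw": .., "tx": .., "ty": .., "tz": .., "rx": .., "ry": .., "rz": ..}, ...]. A call has exactly 5 rows; each row shifts and turns the commanded pose from where the row before left it, along the tool's axes as they then stand; what a row does not reach is not made up. A row lasts 1/12 s, in which the tool goes at most 41.7 mm and 7.16 degrees, less where a joint would pass 70% of its speed; a pose out of reach is approached as far as the arm can. A call with a gripper value outside its range is refused whole. The fingers move at their own pace and stop on an object; "grip_force" is the grip in N (left out, the last holds). Time passes only in rows, so rows that do not move let the fingers close, or fill a call up. It gives the time, the measured TCP pose, the force and the opening at its end, in the units of the state.
- manip.sense(): the state, without advancing time (a new reading comes with each control period).
- manip.camera(name): name is "side" or "top" or "wrist"; returns a dict with "img" (400x640x3 uint8, red, green, blue), "depth" (400x640 float32, mm along the optical axis (not along the pixel's ray), 0 where there is no reading), "camera_matrix" (3x3 intrinsics, pixels), "k1" (the pictures are not rectified: a ray, as slopes to the right and down, at radius r is drawn at 1 + k1 r^2 times it, then the intrinsics apply), "R" (3x3) and "t" (3): a world point X has camera coordinates R X + t. Camera axes: x right, y down, z forward; pixel columns grow to the right and rows downward; lengths in mm; the calibration is good to about 2 mm. A picture is of the moment at which its call begins.
- manip.job_done(): hands the job in, once; it reports no verdict.
Trained networks look in a picture, given as the dict that the camera call returned (one of the last four; its "shot" number tells which), for a name from the list of things; names that differ only in an ending like _2 or _b are one class to them, and where a whole thing is asked for, a point or a joint stands for the part that bears it (a point fixed in the world has none). Each returns a list of dicts, best first, with "conf" (0 to 1); they miss things now and then, are a little off and sometimes report something else, mostly with a low value. They report only what shows in the picture. A call takes as long as a camera call. They do not tell look-alikes from the thing itself.
- manip.regions_of(label, picture): "region" (400x640 bool, what is visible of it) and "uv" ([column, row] in pixels, amid what is visible of it).
The state is a dict: "clock": time; "qpos": joint angles; "qd": joint speeds; "joint_torque": joint torques, N m; "eef_pos": TCP position; "orientation": TCP orientation; "ft_force": force on the tool from outside, world axes, zero at the start; "moment": the same for the moment, N m; "opening": finger opening in mm.
Only numpy, scipy, OpenCV 4.12 (cv2) and the standard library are available. Lean on these libraries where they do the work, as an engineer would, in place of code of your own. Each camera call takes 0.05 s, during which the arm holds its last target. There are 200 camera calls.

## Working session

There is one attempt and no reset: what is moved stays moved. The work goes in short steps, Python scripts to look and compute and a tool call to move; the robot and the scene stay as the last step left them, time stands still between calls to the robot, and variables do not carry over. Pictures are saved under pics/ and viewed, about 8 in all and at most 12, crops included, and the job is handed in when it is done.

Besides the shell and the picture viewer there is one more tool, called after ">>>" as a command line: name --argument value ..., lists and objects as JSON in quotes. send_rows: Moves the arm, as the interface text tells. Its arguments: {"type":"object","properties":{"deltas":{"type":"array"},"grip_force":{"type":"number"}},"required":["deltas"]}

```bash
mkdir -p pics; ls; cat > h.py <<'E'
import numpy as np, cv2
from scipy.spatial.transform import Rotation as Ro
from rig import manip
def px2w(p,uv,d=None):
    K=np.array(p["camera_matrix"]);k=p["k1"];u=np.atleast_2d(np.array(uv,float))
    s=np.stack([(u[:,0]-K[0,2])/K[0,0],(u[:,1]-K[1,2])/K[1,1]],1)
    q=s.copy()
    for _ in range(15): q=s/(1+k*(q**2).sum(1,keepdims=True))
    ray=np.c_[q,np.ones(len(q))]
    R=np.array(p["R"]);t=np.array(p["t"])
    if d is None: d=np.array([p["depth"][int(round(b)),int(round(a))] for a,b in u])
    return (ray*np.asarray(d)[:,None]-t)@R
def w2px(p,X):
    c=np.atleast_2d(X)@np.array(p["R"]).T+np.array(p["t"]);q=c[:,:2]/c[:,2:]
    q=q*(1+p["k1"]*(q**2).sum(1,keepdims=True));K=np.array(p["camera_matrix"])
    return q*[K[0,0],K[1,1]]+[K[0,2],K[1,2]]
def save(p,n): cv2.imwrite(n,p["img"][:,:,::-1])
def reg(p,label,mx=3):
    for r in manip.regions_of(label,p)[:mx]:
        v,u=np.nonzero(r["region"]&(p["depth"]>0))
        if len(u)<5: continue
        X=px2w(p,np.c_[u,v])
        col=p["img"][v,u].mean(0).round()
        print(label,round(r["conf"],2),np.round(r["uv"]),len(u),"med",np.median(X,0).round(),"lo",np.percentile(X,3,axis=0).round(),"hi",np.percentile(X,97,axis=0).round(),col)
E
python3 - <<'E'
from h import *
ps={n:manip.camera(n) for n in("side","top")}
save(ps["side"],"pics/s1.png");save(ps["top"],"pics/t1.png")
for n,p in ps.items():
    print(n,"campos",(-np.array(p["R"]).T@np.array(p["t"])).round())
    for l in("screw_jar","cube_carton","cage","thumb_pin","gate","carton","spray","clear_tape","screwdriver","caliper"): reg(p,l,2)
print(manip.sense())
E
```

```text
pics
side campos [ -57. -871.  609.]
screw_jar 0.93 [404. 275.] 734 med [ 593. -181.   47.] lo [ 577. -197.    2.] hi [ 629. -145.   66.] [197. 193. 187.]
screw_jar 0.79 [292. 221.] 395 med [480. 225.  46.] lo [460. 215.   5.] hi [509. 265.  67.] [111.  52. 144.]
cube_carton 0.95 [350. 284.] 1012 med [ 437. -172.   43.] lo [ 415. -182.    1.] hi [ 474. -120.   61.] [127. 128. 130.]
cube_carton 0.26 [357. 219.] 1971 med [630.  70.  99.] lo [602. -30.  -0.] hi [737. 202. 173.] [106. 108. 107.]
cage 0.86 [384. 207.] 6661 med [670.  32. 119.] lo [601. -50.   4.] hi [803. 212. 200.] [143. 136. 116.]
cage 0.39 [303. 296.] 294 med [ 348. -104.   15.] lo [ 341. -189.   -1.] hi [372. -43.  22.] [212. 134.  67.]
gate 0.71 [404. 274.] 693 med [ 592. -183.   46.] lo [ 576. -197.    3.] hi [ 625. -147.   66.] [196. 193. 187.]
gate 0.58 [360. 221.] 1601 med [630.  70. 101.] lo [602. -29.   9.] hi [757. 203. 172.] [109. 112. 112.]
carton 0.66 [447. 253.] 2123 med [ 754. -184.   56.] lo [ 710. -208.    4.] hi [ 843. -111.   70.] [169. 145. 115.]
spray 0.81 [262. 190.] 529 med [474. 459.  79.] lo [45
[... 2122 characters left out ...]
346.  -5.  -0.] hi [385. 206.  17.] [110. 106. 101.]
{'clock': 1.1, 'qpos': array([ 1.16339150e+00,  1.23801910e-01,  1.65036090e+00, -2.04130774e-06,
        1.36747770e+00, -8.25924170e-02]), 'qd': array([-0.00161859, -0.0012376 , -0.00115423, -0.00053024,  0.00106885,
        0.00238125]), 'joint_torque': array([-1.54352332e-03, -4.17618370e+01, -3.60225785e+01,  7.73879816e-02,
        4.30363580e-02, -2.17261635e-05]), 'eef_pos': array([207.44538049, 615.97340189, 214.6189272 ]), 'orientation': array([ 0.25486735,  1.55573391, -0.2549413 ]), 'ft_force': array([-0.39685425,  0.73797881, -0.21966314]), 'moment': array([-0.0166638 ,  0.05447593,  0.04651387]), 'opening': 95.30753593611215}
```

```bash
python3 - <<'E'
from h import *
p=manip.camera("top")
v,u=np.nonzero(p["depth"]>0);X=px2w(p,np.c_[u,v])
m=(abs(X[:,2]-200)<8)&(X[:,0]>540)&(X[:,0]<860)&(X[:,1]>-100)&(X[:,1]<270)
q=X[m][:,:2].astype(np.float32);r=cv2.minAreaRect(q);print("roof",r,X[m][:,2].mean(),cv2.boxPoints(r).round())
# front edge line via binned minima, left/right edges
Y=q[:,1];bins=np.arange(-30,200,8);f=[(b+4,np.percentile(q[(Y>=b)&(Y<b+8),0],2)) for b in bins if ((Y>=b)&(Y<b+8)).sum()>5]
f=np.array(f);print("front",np.polyfit(f[:,0],f[:,1],1))
g=[]
for b in np.arange(605,780,8):
    s=q[(q[:,0]>=b)&(q[:,0]<b+8)]
    if len(s)>5: g.append((b+4,s[:,1].min(),s[:,1].max()))
g=np.array(g);print("R",np.polyfit(g[:,0],g[:,1],1),"L",np.polyfit(g[:,0],g[:,2],1))
big=lambda n,s,c:cv2.imwrite(n,cv2.resize(c,None,fx=s,fy=s,interpolation=cv2.INTER_CUBIC)[:,:,::-1])
big("pics/t2.png",3,p["img"][100:300,190:450])
s=manip.camera("side");big("pics/s2.png",3,s["img"][130:320,240:500])
E
```

```text
roof ((696.1010131835938, 84.60631561279297), (191.62940979003906, 260.5465087890625), 13.839678764343262) 199.53139775876306 [[572. 188.]
 [634. -65.]
 [820. -19.]
 [758. 234.]]
front [-2.08890853e-01  6.20343225e+02]
R [-1.17308612e-02 -3.19981489e+01] L [5.63569632e-02 1.72078796e+02]
```

View pics/t2.png

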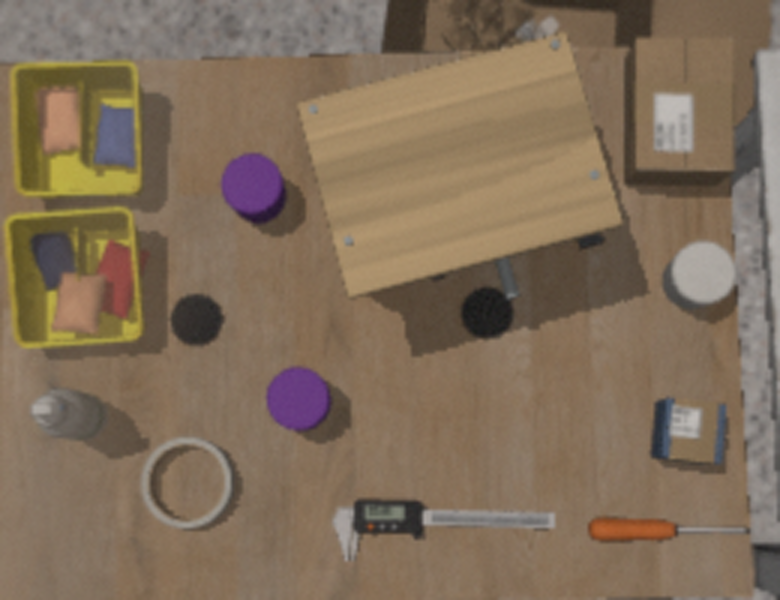

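View pics/s2.png

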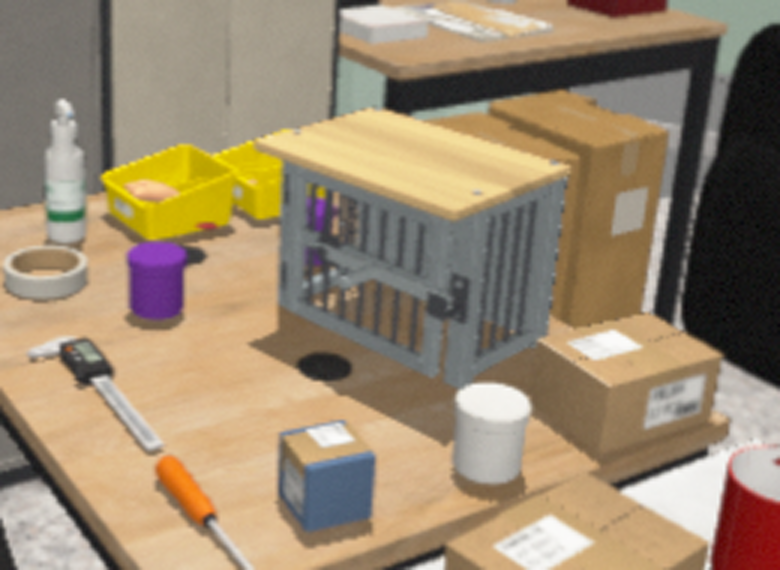

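```bash
cat >> h.py <<'E'
from scipy.linalg import logm
C=np.array([642,71.,0]);yaw=np.radians(13.84)
Rc=Ro.from_euler('z',yaw).as_matrix()
def cw(x,y,z): return C+Rc@np.array([x,y,z],float)
def wc(X): return Rc.T@(np.array(X)-C)
def tool(tilt,dyaw=0):  # tool R in world; tilt deg; dyaw deg relative to cage
    t=np.radians(tilt);s,c=np.sin(t),np.cos(t)
    L=np.array([[s,0,c],[0,1,0],[-c,0,s]])
    return Ro.from_euler('z',dyaw,degrees=True).as_matrix()@Rc@L
def T(R,p): M=np.eye(4);M[:3,:3]=R;M[:3,3]=p;return M
def cur():
    s=manip.sense();return T(Ro.from_rotvec(s["orientation"]).as_matrix(),s["eef_pos"])
def Tg(g,tilt,dyaw=0): # grasp point in cage coords
    R=tool(tilt,dyaw);return T(R,cw(*g)+19*R[:,0])
def step(A,B,n,name=""):
    X=np.real(logm(np.linalg.inv(A)@B))/n
    v=X[:3,3];w=[X[2,1],X[0,2],X[1,0]]
    print(name,n,"rows t",v.round(1),"r",np.round(w,4),"| |t|=%.1f |r|=%.1fdeg"%(np.linalg.norm(v),np.degrees(np.linalg.norm(w))))
    return B
def where():
    s=manip.sense();M=cur();g=M[:3,3]-19*M[:3,0]
    Rl=Rc.T@M[:3,:3]
    print("clk",s["clock"],"tcp",s["eef_pos"].round(1),"graspC",wc(g).round(1),"tilt",np.degrees(np.arcsin(np.clip(-0+np.hypot(Rl[0,0],Rl[1,0]),-1,1))).round(1),"yaw",np.degrees(np.arctan2(-Rl[0,1],Rl[1,1])).round(1),"yz",Rl[2,1].round(3),"q",s["qpos"].round(2),"F",s["ft_force"].round(1),"op",round(s["opening"],1))
E
python3 - <<'E'
from h import *
where();A=cur()
B=step(A,T(tool(15,0),[300,230,300]),10,"a")
B=step(B,Tg((-150,-26,200),40),10,"b")
B=step(B,Tg((-107,-26,161),40),3,"c")
print(B[:3,3])
E
```

```text
clk 1.2 tcp [207.4 616.  214.7] graspC [-291.6  633.1  233.7] tilt 0.0 yaw -32.4 yz 0.0 q [ 1.16  0.12  1.65 -0.    1.37 -0.08] F [-0.3 -0.3  0.3] op 95.1
a 10 rows t [ -7.5 -38.5  12.1] r [-0.0563 -0.0255  0.0074] | |t|=41.0 |r|=3.6deg
b 10 rows t [ 17.5 -26.2   8.6] r [ 0.     -0.0436  0.    ] | |t|=32.7 |r|=2.5deg
c 3 rows t [19.2 -0.   2.6] r [0. 0. 0.] | |t|=19.4 |r|=0.0deg
[556.18436358  23.08070714 146.44515558]
```

>>> send_rows --deltas '[{"jaw": 0.5,"tx": -7.5,"ty": -38.5,"tz": 12,"rx": -0.056,"ry": -0.0255,"rz": 0.0074},{"jaw": 0.5,"tx": -7.5,"ty": -38.5,"tz": 12,"rx": -0.056,"ry": -0.0255,"rz": 0.0074},{"jaw": 0.5,"tx": -7.5,"ty": -38.5,"tz": 12,"rx": -0.056,"ry": -0.0255,"rz": 0.0074},{"jaw": 0.5,"tx": -7.5,"ty": -38.5,"tz": 12,"rx": -0.056,"ry": -0.0255,"rz": 0.0074},{"jaw": 0.5,"tx": -7.5,"ty": -38.5,"tz": 12,"rx": -0.056,"ry": -0.0255,"rz": 0.0074}]' --grip_force 15

```text
clock: 1.62
eef_pos: [223.0, 414.1, 253.1]
orientation: [0.043, 1.438, -0.019]
ft_force: [0.6, 0.3, 0.5]
opening: 67.1
```

>>> send_rows --deltas '[{"jaw": 0.5,"tx": -7.5,"ty": -38.5,"tz": 12,"rx": -0.056,"ry": -0.0255,"rz": 0.0074},{"jaw": 0.5,"tx": -7.5,"ty": -38.5,"tz": 12,"rx": -0.056,"ry": -0.0255,"rz": 0.0074},{"jaw": 0.5,"tx": -7.5,"ty": -38.5,"tz": 12,"rx": -0.056,"ry": -0.0255,"rz": 0.0074},{"jaw": 0.5,"tx": -7.5,"ty": -38.5,"tz": 12,"rx": -0.056,"ry": -0.0255,"rz": 0.0074},{"jaw": 0.5,"tx": -7.5,"ty": -38.5,"tz": 12,"rx": -0.056,"ry": -0.0255,"rz": 0.0074}]'

```text
clock: 2.03
eef_pos: [288.1, 225.8, 298.8]
orientation: [-0.159, 1.299, 0.208]
ft_force: [1.3, -0.5, 0.0]
opening: 47.4
```

```bash
python3 - <<'E'
from h import *
where();A=cur()
B=step(A,Tg((-150,-26,200),40),10,"b")
E
```

```text
clk 2.0333 tcp [288.1 225.8 298.8] graspC [-311.5  235.   317.2] tilt 15.2 yaw 0.1 yz -0.0 q [ 0.59 -0.79  2.23 -0.09  1.45 -1.23] F [ 1.3 -0.5  0. ] op 47.4
b 10 rows t [ 18.  -26.1   9.8] r [ 0.0002 -0.0433 -0.0001] | |t|=33.2 |r|=2.5deg
```

>>> send_rows --deltas '[{"jaw": 0.5,"tx": 18,"ty": -26,"tz": 9.8,"ry": -0.0433},{"jaw": 0.5,"tx": 18,"ty": -26,"tz": 9.8,"ry": -0.0433},{"jaw": 0.5,"tx": 18,"ty": -26,"tz": 9.8,"ry": -0.0433},{"jaw": 0.5,"tx": 18,"ty": -26,"tz": 9.8,"ry": -0.0433},{"jaw": 0.5,"tx": 18,"ty": -26,"tz": 9.8,"ry": -0.0433}]'

```text
validation failed for argument at $.de...
```

>>> send_rows --deltas '[{"jaw": 0.5,"tx": 18,"ty": -26,"tz": 9.8,"ry": -0.0433},{"jaw": 0.5,"tx": 18,"ty": -26,"tz": 9.8,"ry": -0.0433},{"jaw": 0.5,"tx": 18,"ty": -26,"tz": 9.8,"ry": -0.0433},{"jaw": 0.5,"tx": 18,"ty": -26,"tz": 9.8,"ry": -0.0433},{"jaw": 0.5,"tx": 18,"ty": -26,"tz": 9.8,"ry": -0.0433}]'

```text
validation failed for argument at $.de...
```

```bash
python3 - <<'E'
from h import *
where();A=cur()
p=manip.camera("wrist");save(p,"pics/w1.png")
reg(p,"thumb_pin",2);reg(p,"catch",2)
print(w2px(p,[cw(-49.5,-26,100),cw(-29.5,-26,107),cw(-69.5,-26,107)]).round())
B=step(A,Tg((-107,-26,161),40),5,"c")
B=step(B,Tg((-56,-26,100),40),5,"d")
E
```

```text
clk 2.0333 tcp [288.1 225.8 298.8] graspC [-311.5  235.   317.2] tilt 15.2 yaw 0.1 yz -0.0 q [ 0.59 -0.79  2.23 -0.09  1.45 -1.23] F [ 1.3 -0.5  0. ] op 47.4
thumb_pin 0.81 [114. 304.] 236 med [639. -23. 106.] lo [632. -43.  95.] hi [666.  -1. 109.] [72. 77. 76.]
catch 0.92 [121. 305.] 875 med [648. -24. 103.] lo [279. -52.   9.] hi [726. 212. 374.] [73. 75. 71.]
catch 0.17 [116. 305.] 211 med [638. -20. 106.] lo [632. -40.  97.] hi [645.  -0. 109.] [72. 78. 77.]
[[152. 291.]
 [154. 304.]
 [147. 286.]]
c 5 rows t [ 47.  -52.2  23.5] r [ 0.0004 -0.0866 -0.0002] | |t|=74.1 |r|=5.0deg
d 5 rows t [15.9  0.  -0. ] r [0. 0. 0.] | |t|=15.9 |r|=0.0deg
```

View pics/w1.png

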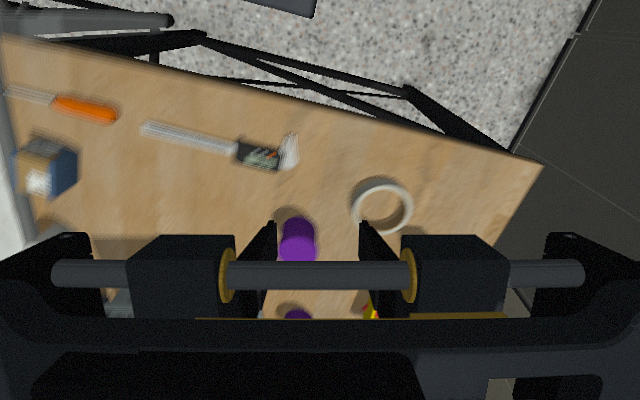

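The wrist picture shows the desk from the gripper: caliper (265,155), tape (380,205), a purple jar (298,240); the cage is hidden behind the gripper. The rows need all the keys.

>>> send_rows --deltas '[{"jaw": 0.5,"tx": 18,"ty": -26,"tz": 9.8,"rx": 0,"ry": -0.0433,"rz": 0},{"jaw": 0.5,"tx": 18,"ty": -26,"tz": 9.8,"rx": 0,"ry": -0.0433,"rz": 0},{"jaw": 0.5,"tx": 18,"ty": -26,"tz": 9.8,"rx": 0,"ry": -0.0433,"rz": 0},{"jaw": 0.5,"tx": 18,"ty": -26,"tz": 9.8,"rx": 0,"ry": -0.0433,"rz": 0},{"jaw": 0.5,"tx": 18,"ty": -26,"tz": 9.8,"rx": 0,"ry": -0.0433,"rz": 0}]'

```text
clock: 2.6
eef_pos: [394.0, 119.6, 229.5]
orientation: [-0.131, 1.085, 0.217]
ft_force: [0.6, 0.5, -0.6]
opening: 47.6
```

>>> send_rows --deltas '[{"jaw": 0.5,"tx": 18,"ty": -26,"tz": 9.8,"rx": 0,"ry": -0.0433,"rz": 0},{"jaw": 0.5,"tx": 18,"ty": -26,"tz": 9.8,"rx": 0,"ry": -0.0433,"rz": 0},{"jaw": 0.5,"tx": 18,"ty": -26,"tz": 9.8,"rx": 0,"ry": -0.0433,"rz": 0},{"jaw": 0.5,"tx": 18,"ty": -26,"tz": 9.8,"rx": 0,"ry": -0.0433,"rz": 0},{"jaw": 0.5,"tx": 18,"ty": -26,"tz": 9.8,"rx": 0,"ry": -0.0433,"rz": 0}]'

```text
clock: 3.02
eef_pos: [512.1, 14.2, 179.7]
orientation: [-0.103, 0.87, 0.225]
ft_force: [0.3, 0.9, -0.1]
opening: 47.4
```

```bash
python3 - <<'E'
from h import *
where();A=cur()
for n in("wrist","side","top"):
    p=manip.camera(n);save(p,"pics/%s2.png"%n)
    reg(p,"thumb_pin",1);reg(p,"catch",1)
    print(w2px(p,[cw(-49.5,-26,107),cw(-29.5,-26,107),cw(-69.5,-26,107)]).round())
B=step(A,Tg((-107,-26,161),40),5,"c")
B=step(B,Tg((-56,-26,100),40),5,"d")
E
```

```text
clk 3.0167 tcp [512.1  14.2 179.7] graspC [-151.9  -24.1  194.2] tilt 39.9 yaw -0.1 yz 0.002 q [-0.25 -0.6   2.42  0.47  0.74 -2.32] F [ 0.3  0.9 -0.1] op 47.4
thumb_pin 0.87 [312. 224.] 2270 med [619.  33. 104.] lo [581. -38.  95.] hi [644. 108. 108.] [ 94. 100.  98.]
catch 0.87 [324. 224.] 16429 med [630.  54.  87.] lo [600. -46.  12.] hi [790. 191. 197.] [93. 95. 89.]
[[316. 216.]
 [316. 226.]
 [316. 204.]]
thumb_pin 0.51 [365. 224.] 282 med [622.  30. 103.] lo [584. -45.  93.] hi [647. 108. 107.] [115. 119. 119.]
catch 0.78 [386. 207.] 5930 med [678.  19. 112.] lo [606. -51.   3.] hi [803. 208. 200.] [140. 134. 116.]
[[358. 220.]
 [363. 218.]
 [354. 222.]]
thumb_pin 0.49 [359. 193.] 63 med [606.  36. 104.] lo [586.  29.   0.] hi [622.  44. 110.] [84. 84. 81.]
catch 0.96 [343. 152.] 6537 med [692.  83. 199.] lo [596. -40. 110.] hi [793. 207. 204.] [164. 139. 105.]
[[359. 193.]
 [358. 186.]
 [361. 199.]]
c 5 rows t [10.9 -0.4  2.6] r [-0.0005 -0.0004  0.    ] | |t|=11.2 |r|=0.0deg
d 5 rows t [15.9  0.  -0. ] r [0. 0. 0.] | |t|=15.9 |r|=0.0deg
```

View pics/wrist2.png

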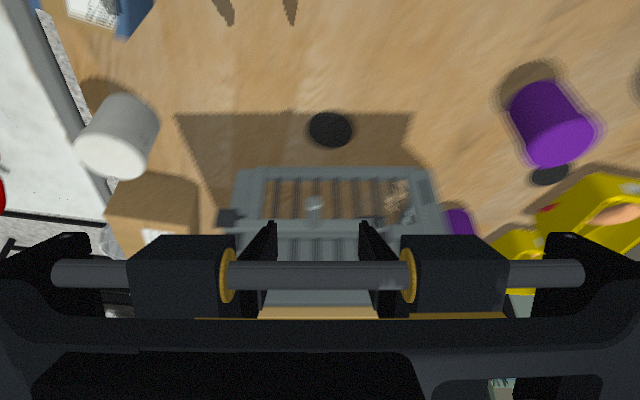

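The pin's front end sits at (313,204), within 3 px of the prediction, between the finger planes. I'll go in.

>>> send_rows --deltas '[{"jaw": 0.5,"tx": 11,"ty": 0,"tz": 2.6,"rx": 0,"ry": 0,"rz": 0},{"jaw": 0.5,"tx": 11,"ty": 0,"tz": 2.6,"rx": 0,"ry": 0,"rz": 0},{"jaw": 0.5,"tx": 11,"ty": 0,"tz": 2.6,"rx": 0,"ry": 0,"rz": 0},{"jaw": 0.5,"tx": 11,"ty": 0,"tz": 2.6,"rx": 0,"ry": 0,"rz": 0},{"jaw": 0.5,"tx": 11,"ty": 0,"tz": 2.6,"rx": 0,"ry": 0,"rz": 0}]'

```text
clock: 3.88
eef_pos: [555.8, 25.5, 147.7]
orientation: [-0.105, 0.87, 0.224]
ft_force: [1.2, -0.7, -0.0]
opening: 47.7
```

>>> send_rows --deltas '[{"jaw": 0.5,"tx": 16,"ty": -0.5,"tz": 0,"rx": 0,"ry": 0,"rz": 0},{"jaw": 0.5,"tx": 16,"ty": -0.5,"tz": 0,"rx": 0,"ry": 0,"rz": 0},{"jaw": 0.5,"tx": 16,"ty": -0.5,"tz": 0,"rx": 0,"ry": 0,"rz": 0},{"jaw": 0.5,"tx": 16,"ty": 0,"tz": 0,"rx": 0,"ry": 0,"rz": 0},{"jaw": 0.5,"tx": 15,"ty": 0,"tz": 0,"rx": 0,"ry": 0,"rz": 0}]'

```text
clock: 4.3
eef_pos: [605.5, 36.1, 86.7]
orientation: [-0.105, 0.87, 0.224]
ft_force: [0.0, -0.4, 0.6]
opening: 47.3
```

```bash
python3 - <<'E'
from h import *
where()
p=manip.camera("wrist");save(p,"pics/w3.png")
reg(p,"thumb_pin",1)
print(w2px(p,[cw(-49.5,-26,107),cw(-29.5,-26,107),cw(-69.5,-26,107)]).round())
E
```

```text
clk 4.3 tcp [605.5  36.1  86.7] graspC [-56.  -25.2 101.3] tilt 39.9 yaw -0.1 yz -0.0 q [-0.15 -0.18  2.3   0.62  0.43 -2.45] F [ 0.  -0.4  0.6] op 47.3
thumb_pin 0.96 [316. 247.] 723 med [583.  31. 103.] lo [581.  25.  95.] hi [594.  39. 108.] [119. 129. 127.]
[[317. 267.]
 [317. 280.]
 [317. 250.]]
```

View pics/w3.png

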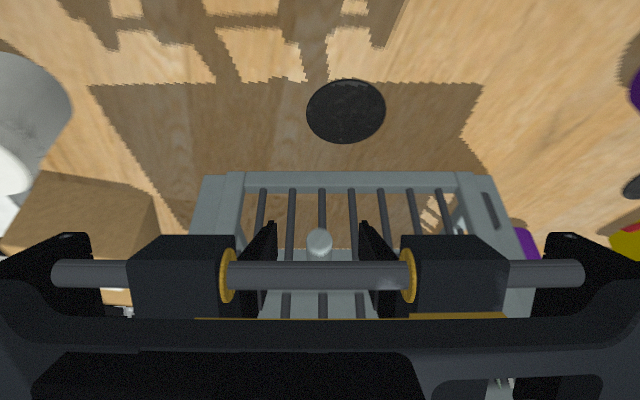

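Pin (318,242) is between the fingers. Grip, then lift.

>>> send_rows --deltas '[{"jaw": 0,"tx": 0,"ty": 0,"tz": 0,"rx": 0,"ry": 0,"rz": 0},{"jaw": 0,"tx": 0,"ty": 0,"tz": 0,"rx": 0,"ry": 0,"rz": 0},{"jaw": 0,"tx": 0,"ty": 0,"tz": 0,"rx": 0,"ry": 0,"rz": 0},{"jaw": 0,"tx": 0,"ty": 0,"tz": 0,"rx": 0,"ry": 0,"rz": 0},{"jaw": 0,"tx": 0,"ty": 0,"tz": 0,"rx": 0,"ry": 0,"rz": 0}]' --grip_force 15

```text
clock: 4.82
eef_pos: [605.0, 34.8, 87.2]
orientation: [-0.105, 0.87, 0.223]
ft_force: [0.4, -0.0, -0.2]
opening: 19.8
```

>>> send_rows --deltas '[{"jaw": 0,"tx": 0,"ty": 0,"tz": 0,"rx": 0,"ry": 0,"rz": 0},{"jaw": 0,"tx": 0,"ty": 0,"tz": 0,"rx": 0,"ry": 0,"rz": 0},{"jaw": 0,"tx": 0,"ty": 0,"tz": 0,"rx": 0,"ry": 0,"rz": 0},{"jaw": 0,"tx": 0,"ty": 0,"tz": 0,"rx": 0,"ry": 0,"rz": 0},{"jaw": 0,"tx": 0,"ty": 0,"tz": 0,"rx": 0,"ry": 0,"rz": 0}]'

```text
clock: 5.23
eef_pos: [604.6, 36.4, 86.9]
orientation: [-0.102, 0.872, 0.226]
ft_force: [-3.7, 7.1, 4.2]
opening: 13.2
```

>>> send_rows --deltas '[{"jaw": 0,"tx": -3,"ty": 0.2,"tz": 2.6,"rx": 0,"ry": 0,"rz": 0},{"jaw": 0,"tx": -3,"ty": 0.3,"tz": 2.6,"rx": 0,"ry": 0,"rz": 0},{"jaw": 0,"tx": -3,"ty": 0.5,"tz": 2.6,"rx": 0,"ry": 0,"rz": 0},{"jaw": 0,"tx": -3,"ty": 0.7,"tz": 2.6,"rx": 0,"ry": 0,"rz": 0},{"jaw": 0,"tx": -3,"ty": 0.9,"tz": 2.6,"rx": 0,"ry": 0,"rz": 0}]'

```text
clock: 5.65
eef_pos: [603.4, 38.5, 105.1]
orientation: [-0.103, 0.874, 0.225]
ft_force: [0.9, 6.0, -3.6]
opening: 13.6
```

```bash
python3 - <<'E'
from h import *
where()
p=manip.camera("wrist");save(p,"pics/w4.png")
reg(p,"thumb_pin",1)
p=manip.camera("side");cv2.imwrite("pics/s4.png",cv2.resize(p["img"][130:290,260:460],None,fx=3.5,fy=3.5)[:,:,::-1])
E
```

```text
clk 5.65 tcp [603.4  38.5 105.1] graspC [-57.4 -22.3 119.7] tilt 39.7 yaw -0.1 yz 0.002 q [-0.14 -0.21  2.29  0.56  0.47 -2.38] F [ 0.9  6.  -3.6] op 13.6
thumb_pin 0.82 [192. 295.] 1569 med [637. -27. 132.] lo [580. -45. 113.] hi [642.  39. 145.] [117. 127. 125.]
```

View pics/s4.png

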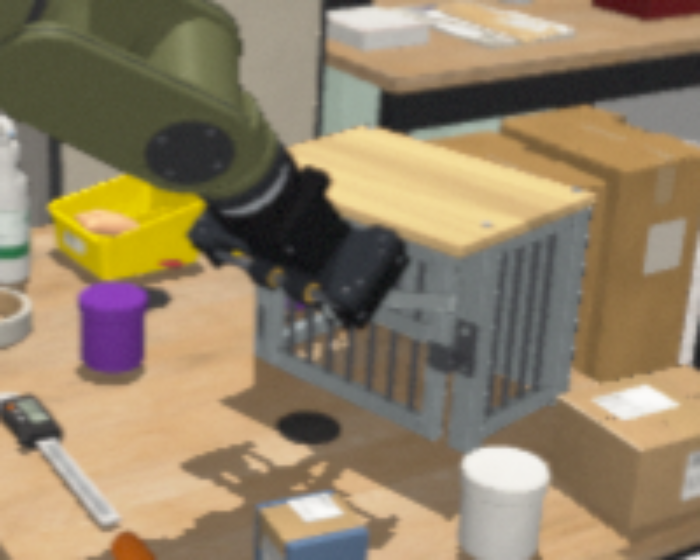

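```bash
cat >> h.py <<'E'
def swing(A,th):
    h=cw(-8,104,0);R=Ro.from_euler('z',-th).as_matrix()
    return T(R,h-R@h)@A
def gate_from_tool(): # gate angle implied by grasp point, gripped pin (hinge->grasp direction)
    M=cur();g=wc(M[:3,3]-19*M[:3,0])-[-8,104,0];g0=np.array([-57.4+8,-22.3-104])
    return -(np.arctan2(g[1],g[0])-np.arctan2(g0[1],g0[0])), np.hypot(g[0],g[1])
E
python3 - <<'E'
from h import *
A=cur();step(A,swing(A,0.3),5)
E
```

```text
5 rows t [-4.8  2.2 -5.8] r [ 0.0461 -0.0001 -0.0384] | |t|=7.9 |r|=3.4deg
```

>>> send_rows --deltas '[{"jaw": 0,"tx": -4.8,"ty": 2.2,"tz": -5.8,"rx": 0.046,"ry": 0,"rz": -0.0384},{"jaw": 0,"tx": -4.8,"ty": 2.2,"tz": -5.8,"rx": 0.046,"ry": 0,"rz": -0.0384},{"jaw": 0,"tx": -4.8,"ty": 2.2,"tz": -5.8,"rx": 0.046,"ry": 0,"rz": -0.0384},{"jaw": 0,"tx": -4.8,"ty": 2.2,"tz": -5.8,"rx": 0.046,"ry": 0,"rz": -0.0384},{"jaw": 0,"tx": -4.8,"ty": 2.2,"tz": -5.8,"rx": 0.046,"ry": 0,"rz": -0.0384}]'

```text
clock: 6.22
eef_pos: [568.0, 44.7, 105.5]
orientation: [0.02, 0.877, -0.037]
ft_force: [5.0, 13.2, -5.5]
opening: 13.7
```

```bash
python3 - <<'E'
from h import *
where();print(gate_from_tool());A=cur();step(A,swing(A,0.3),5)
p=manip.camera("wrist");reg(p,"gate_edge",1);reg(p,"thumb_pin",1)
E
```

```text
clk 6.2167 tcp [568.   44.7 105.5] graspC [-89.8  -4.5 120.1] tilt 39.7 yaw -16.2 yz 0.002 q [-0.   -0.32  2.37 -0.06  0.39 -1.49] F [ 5.  13.2 -5.5] op 13.7
(np.float64(0.2735945692034165), np.float64(135.88545273193245))
 5 rows t [-4.9  2.2 -5.9] r [ 0.0461 -0.0001 -0.0384] | |t|=7.9 |r|=3.4deg
gate_edge 0.75 [377. 204.] 16200 med [602.  88.  60.] lo [546. -35.  12.] hi [608. 165. 144.] [83. 90. 90.]
thumb_pin 0.93 [306. 258.] 1559 med [582.  38. 125.] lo [544. -46. 112.] hi [585.  51. 145.] [112. 121. 120.]
```

>>> send_rows --deltas '[{"jaw": 0,"tx": -4.8,"ty": 2.2,"tz": -5.8,"rx": 0.046,"ry": 0,"rz": -0.0384},{"jaw": 0,"tx": -4.8,"ty": 2.2,"tz": -5.8,"rx": 0.046,"ry": 0,"rz": -0.0384},{"jaw": 0,"tx": -4.8,"ty": 2.2,"tz": -5.8,"rx": 0.046,"ry": 0,"rz": -0.0384},{"jaw": 0,"tx": -4.8,"ty": 2.2,"tz": -5.8,"rx": 0.046,"ry": 0,"rz": -0.0384},{"jaw": 0,"tx": -4.8,"ty": 2.2,"tz": -5.8,"rx": 0.046,"ry": 0,"rz": -0.0384}]'

```text
clock: 6.78
eef_pos: [535.6, 60.5, 106.1]
orientation: [0.144, 0.868, -0.299]
ft_force: [5.5, 9.6, -5.4]
opening: 13.6
```

```bash
python3 - <<'E'
from h import *
where();print(gate_from_tool());A=cur();step(A,swing(A,0.3),5)
p=manip.camera("wrist");reg(p,"gate_edge",1)
E
```

```text
clk 6.7833 tcp [535.6  60.5 106.1] graspC [-116.2   21.7  120.7] tilt 39.8 yaw -32.3 yz 0.003 q [ 0.18 -0.34  2.39 -0.62  0.55 -0.62] F [ 5.5  9.6 -5.4] op 13.6
(np.float64(0.5474745418193372), np.float64(135.92852323690502))
 5 rows t [-4.9  2.1 -5.9] r [ 0.0461 -0.0002 -0.0384] | |t|=7.9 |r|=3.4deg
gate_edge 0.59 [373. 207.] 16377 med [580.  93.  60.] lo [516. -22.  12.] hi [603. 167. 144.] [77. 83. 83.]
```

>>> send_rows --deltas '[{"jaw": 0,"tx": -4.8,"ty": 2.2,"tz": -5.8,"rx": 0.046,"ry": 0,"rz": -0.0384},{"jaw": 0,"tx": -4.8,"ty": 2.2,"tz": -5.8,"rx": 0.046,"ry": 0,"rz": -0.0384},{"jaw": 0,"tx": -4.8,"ty": 2.2,"tz": -5.8,"rx": 0.046,"ry": 0,"rz": -0.0384},{"jaw": 0,"tx": -4.8,"ty": 2.2,"tz": -5.8,"rx": 0.046,"ry": 0,"rz": -0.0384},{"jaw": 0,"tx": -4.8,"ty": 2.2,"tz": -5.8,"rx": 0.046,"ry": 0,"rz": -0.0384}]'

```text
clock: 7.3
eef_pos: [506.6, 86.3, 105.9]
orientation: [0.274, 0.849, -0.579]
ft_force: [4.4, 3.7, -3.9]
opening: 13.7
```

```bash
python3 - <<'E'
from h import *
where();print(gate_from_tool());A=cur();step(A,swing(A,0.3),5)
E
```

```text
clk 7.3 tcp [506.6  86.3 105.9] graspC [-135.7   56.5  120.5] tilt 39.7 yaw -49.4 yz 0.002 q [ 0.37 -0.26  2.33 -0.81  0.83 -0.09] F [ 4.4  3.7 -3.9] op 13.7
(np.float64(0.8417207762038279), np.float64(136.27490091801985))
 5 rows t [-4.9  2.1 -5.9] r [ 0.0462 -0.0001 -0.0383] | |t|=8.0 |r|=3.4deg
```

>>> send_rows --deltas '[{"jaw": 0,"tx": -4.8,"ty": 2.2,"tz": -5.8,"rx": 0.046,"ry": 0,"rz": -0.0384},{"jaw": 0,"tx": -4.8,"ty": 2.2,"tz": -5.8,"rx": 0.046,"ry": 0,"rz": -0.0384},{"jaw": 0,"tx": -4.8,"ty": 2.2,"tz": -5.8,"rx": 0.046,"ry": 0,"rz": -0.0384},{"jaw": 0,"tx": -4.8,"ty": 2.2,"tz": -5.8,"rx": 0.046,"ry": 0,"rz": -0.0384},{"jaw": 0,"tx": -4.8,"ty": 2.2,"tz": -5.8,"rx": 0.046,"ry": 0,"rz": -0.0384}]'

```text
clock: 7.72
eef_pos: [486.3, 119.5, 105.5]
orientation: [0.404, 0.815, -0.859]
ft_force: [2.3, 3.3, -1.7]
opening: 13.7
```

>>> send_rows --deltas '[{"jaw": 0,"tx": -4.8,"ty": 2.2,"tz": -5.8,"rx": 0.046,"ry": 0,"rz": -0.0384},{"jaw": 0,"tx": -4.8,"ty": 2.2,"tz": -5.8,"rx": 0.046,"ry": 0,"rz": -0.0384},{"jaw": 0,"tx": -4.8,"ty": 2.2,"tz": -5.8,"rx": 0.046,"ry": 0,"rz": -0.0384},{"jaw": 0,"tx": -4.8,"ty": 2.2,"tz": -5.8,"rx": 0.046,"ry": 0,"rz": -0.0384},{"jaw": 0,"tx": -4.8,"ty": 2.2,"tz": -5.8,"rx": 0.046,"ry": 0,"rz": -0.0384}]'

```text
clock: 8.13
eef_pos: [476.4, 157.1, 105.1]
orientation: [0.533, 0.767, -1.139]
ft_force: [-0.5, 2.5, 0.1]
opening: 14.3
```

```bash
python3 - <<'E'
from h import *
where();print(gate_from_tool());A=cur();step(A,swing(A,0.2),5)
E
```

```text
clk 8.1333 tcp [476.4 157.1 105.1] graspC [-141.5  135.3  119.8] tilt 39.6 yaw -83.8 yz -0.003 q [ 0.58  0.04  2.06 -0.7   1.31  0.51] F [-0.5  2.5  0.1] op 14.3
(np.float64(-4.855222824987042), np.float64(137.1065679425219))
 5 rows t [-3.3  1.3 -4. ] r [ 0.0308  0.0001 -0.0255] | |t|=5.3 |r|=2.3deg
```

>>> send_rows --deltas '[{"jaw": 0,"tx": -4.8,"ty": 2.1,"tz": -5.8,"rx": 0.046,"ry": 0,"rz": -0.0384},{"jaw": 0,"tx": -4.8,"ty": 2.1,"tz": -5.8,"rx": 0.046,"ry": 0,"rz": -0.0384},{"jaw": 0,"tx": -4.8,"ty": 2.1,"tz": -5.8,"rx": 0.046,"ry": 0,"rz": -0.0384},{"jaw": 0,"tx": -4.8,"ty": 2.1,"tz": -5.8,"rx": 0.046,"ry": 0,"rz": -0.0384},{"jaw": 0,"tx": -4.8,"ty": 2.1,"tz": -5.8,"rx": 0.046,"ry": 0,"rz": -0.0384}]'

```text
clock: 8.55
eef_pos: [477.8, 196.1, 104.9]
orientation: [0.661, 0.702, -1.417]
ft_force: [-2.7, 2.0, 0.3]
opening: 14.1
```

>>> send_rows --deltas '[{"jaw": 0,"tx": 3,"ty": -0.9,"tz": -2.6,"rx": 0,"ry": 0,"rz": 0},{"jaw": 0,"tx": 3,"ty": -0.7,"tz": -2.6,"rx": 0,"ry": 0,"rz": 0},{"jaw": 0,"tx": 3,"ty": -0.5,"tz": -2.6,"rx": 0,"ry": 0,"rz": 0},{"jaw": 0,"tx": 3,"ty": -0.3,"tz": -2.6,"rx": 0,"ry": 0,"rz": 0},{"jaw": 0,"tx": 2,"ty": -0.2,"tz": -1.8,"rx": 0,"ry": 0,"rz": 0}]'

```text
clock: 8.97
eef_pos: [475.6, 195.4, 86.7]
orientation: [0.66, 0.699, -1.414]
ft_force: [-1.4, 4.0, 12.0]
opening: 14.0
```

>>> send_rows --deltas '[{"jaw": 0.4,"tx": 0,"ty": 0,"tz": 0,"rx": 0,"ry": 0,"rz": 0},{"jaw": 0.4,"tx": 0,"ty": 0,"tz": 0,"rx": 0,"ry": 0,"rz": 0},{"jaw": 0.4,"tx": 0,"ty": 0,"tz": 0,"rx": 0,"ry": 0,"rz": 0},{"jaw": 0.4,"tx": 0,"ty": 0,"tz": 0,"rx": 0,"ry": 0,"rz": 0},{"jaw": 0.4,"tx": 0,"ty": 0,"tz": 0,"rx": 0,"ry": 0,"rz": 0}]'

```text
clock: 9.38
eef_pos: [474.6, 195.1, 86.2]
orientation: [0.659, 0.7, -1.416]
ft_force: [0.1, -0.8, -0.8]
opening: 36.5
```

```bash
python3 - <<'E'
from h import *
where();print(gate_from_tool()[0]%(2*np.pi))
p=manip.camera("wrist");save(p,"pics/w5.png");reg(p,"thumb_pin",1);reg(p,"gate",1)
E
```

```text
clk 9.3833 tcp [474.6 195.1  86.2] graspC [-130.4  172.5  100.8] tilt 39.8 yaw -100.9 yz -0.005 q [ 0.6   0.22  1.9  -0.58  1.46  0.74] F [ 0.1 -0.8 -0.8] op 36.5
1.7078160826685416
thumb_pin 0.86 [317. 245.] 703 med [474. 217. 103.] lo [468. 206.  95.] hi [481. 218. 108.] [121. 131. 130.]
gate 0.56 [386. 217.] 13632 med [526. 166.  47.] lo [409. 126.   1.] hi [603. 217. 163.] [104. 112. 111.]
```

View pics/w5.png

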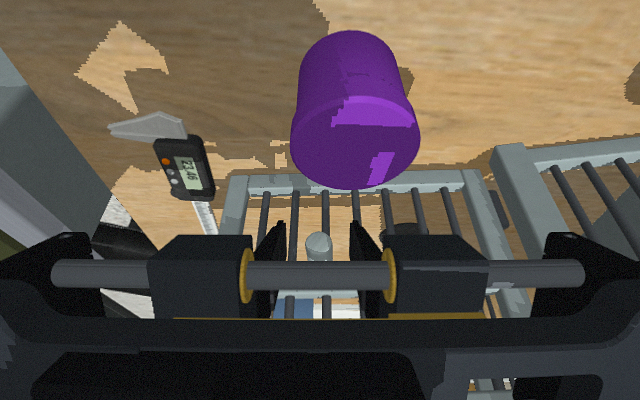

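Gate stands at about 1.71 rad with the pin (318,245) free between the open fingers. I'll back off, and fit a kinematic model to know which tilts are reachable for the jar.

>>> send_rows --deltas '[{"jaw": 0.4,"tx": -20,"ty": 0,"tz": 0,"rx": 0,"ry": 0,"rz": 0},{"jaw": 0.6,"tx": -30,"ty": 0,"tz": 0,"rx": 0,"ry": 0,"rz": 0},{"jaw": 1,"tx": -40,"ty": 0,"tz": 0,"rx": 0,"ry": 0,"rz": 0},{"jaw": 1,"tx": -40,"ty": 0,"tz": 0,"rx": 0,"ry": 0,"rz": 0},{"jaw": 1,"tx": -40,"ty": 0,"tz": 0,"rx": 0,"ry": 0,"rz": 0}]'

```text
clock: 9.95
eef_pos: [469.3, 304.9, 218.2]
orientation: [0.658, 0.7, -1.416]
ft_force: [1.6, -0.3, -0.5]
opening: 59.4
```

```bash
cat > kin.py <<'E'
from h import *
from scipy.optimize import least_squares
data=[([1.16339,.1238,1.65036,0,1.36748,-.0826],[207.4,616,214.6]),([.59,-.79,2.23,-.09,1.45,-1.23],[288.1,225.8,298.8]),
([-.25,-.6,2.42,.47,.74,-2.32],[512.1,14.2,179.7]),([-.15,-.18,2.3,.62,.43,-2.45],[605.5,36.1,86.7]),
([-.14,-.21,2.29,.56,.47,-2.38],[603.4,38.5,105.1]),([0,-.32,2.37,-.06,.39,-1.49],[568,44.7,105.5]),
([.18,-.34,2.39,-.62,.55,-.62],[535.6,60.5,106.1]),([.37,-.26,2.33,-.81,.83,-.09],[506.6,86.3,105.9]),
([.58,.04,2.06,-.7,1.31,.51],[476.4,157.1,105.1]),([.6,.22,1.9,-.58,1.46,.74],[474.6,195.1,86.2])]
def fk(q,P):
    a0,h,L1,L2,e,l,D,o5=P
    z=lambda a:Ro.from_euler('z',a).as_matrix();y=lambda a:Ro.from_euler('y',a).as_matrix()
    A=z(q[0]);U=A@y(q[1]);F=A@y(q[1]+q[2]);H=F@z(q[3])@y(q[4]);G=H@z(q[5])
    p=A@[a0,l,h]+U@[0,0,L1]+F@[e,0,L2]+H@[o5,0,D]
    # tool x = flange z
    return p,G@np.array([[0,0,-1],[0,1,0],[1,0,0]])
s=manip.sense();data.append((s["qpos"],s["eef_pos"]))
f=lambda P:np.concatenate([fk(q,P)[0]-x for q,x in data])
r=least_squares(f,[0,300,450,450,0,50,250,0]);P=r.x
print(P.round(1),"rms",np.sqrt((r.fun**2).mean()).round(1))
p,R=fk(s["qpos"],P);print((Ro.from_matrix(R).inv()*Ro.from_rotvec(s["orientation"])).as_rotvec().round(3))
lo=np.array([-2.61,-1.02,.03,-1.35,.32,-2.91]);hi=np.array([2.61,2.33,2.71,4.49,2.68,2.91])
def ik(M,n=12):
    best=None;rng=np.random.default_rng(0)
    for i in range(n):
        q0=np.array([np.arctan2(M[1,3],M[0,3]),0,2.,0,1,0]) if i==0 else rng.uniform(lo,hi)
        g=lambda q:np.r_[fk(q,P)[0]-M[:3,3],200*(Ro.from_matrix(fk(q,P)[1]).inv()*Ro.from_matrix(M[:3,:3])).as_rotvec()]
        w=least_squares(g,np.clip(q0,lo+.01,hi-.01),bounds=(lo,hi))
        if best is None or w.cost<best[1]: best=(w.x,w.cost)
        if best[1]<1: break
    return best[0].round(2),round(float(best[1]),1)
def flip(M): N=M.copy();N[:3,1:3]*=-1;return N
E
python3 - <<'E'
from kin import *
for g,tl,yw in [((-10,0,45),35,0),((-10,0,45),40,0),((-10,0,45),40,-25),((-10,0,45),40,25),((45,0,42),50,0),((45,0,42),50,25),((45,0,42),50,40),((45,0,42),50,-25),((-89,-216,42),50,0),((-89,-216,42),50,30),((-89,-216,42),20,0)]:
    M=Tg(g,tl,yw);print(g,tl,yw,*ik(M),"| flip",*ik(flip(M)))
p=manip.camera("top");reg(p,"screw_jar",2);reg(p,"gate_edge",1)
where()
E
```

```text
[  2.5 221.7 451.6 612.9  42.1  52.3 289.5   2.4] rms 1.2
[ 1.571 -0.     0.   ]
(-10, 0, 45) 35 0 [-0.05  0.04  2.18  0.47  0.36 -0.68] 0.0 | flip [-0.05  0.04  2.18  0.47  0.36  2.46] 0.0
(-10, 0, 45) 40 0 [-0.07  0.03  2.22  0.74  0.32 -0.96] 13.0 | flip [-0.07  0.03  2.22  0.74  0.32  2.18] 13.0
(-10, 0, 45) 40 -25 [ 0.12  0.05  2.2  -0.75  0.32  0.97] 10.7 | flip [ 0.12  0.05  2.2  -0.75  0.32 -2.17] 10.7
(-10, 0, 45) 40 25 [-0.19  0.1   2.15  0.97  0.63 -1.6 ] 0.0 | flip [-0.19  0.1   2.15  0.97  0.63  1.54] 0.0
(45, 0, 42) 50 0 [-0.09  0.16  2.19  1.77  0.32 -1.99] 86.6 | flip [-0.09  0.16  2.19  1.77  0.32  1.15] 86.6
(45, 0, 42) 50 25 [-0.19  0.23  2.09  1.34  0.65 -1.94] 0.0 | flip [-0.19  0.23  2.09  1.34  0.65  1.2 ] 0.0
(45, 0, 42) 50 40 [-0.25  0.3   1.99  1.18  0.87 -2.01] 0.0 | flip [-0.25  0.3   1.99  1.18  0.87  1.13] 0.0
(45, 0, 42) 50 -25 [0.17 0.19 2.16 4.49 0.32 2.04] 41.4 | flip [ 0.17  0.19  2.16  4.49  0.32 -1.1 ] 41.4
(-89, -216, 42) 50 0 [-0.6   0.09  2.25  1.39  0.62 -1.97] 0.0 | flip [-0.6   0.09  2.25  1.39  0.62  1.18] 0.0
(-89, -216, 42) 50 30 [-0.68  0.27  2.04  1.07  1.05 -2.12] 0.0 | flip [-0.68  0.27  2.04  1.07  1.05  1.02] 0.0
(-89, -216, 42) 20 0 [-0.44  0.13  2.03  0.32  0.74 -0.89] 0.0 | flip [-0.44  0.13  2.03  0.32  0.74  2.25] 0.0
screw_jar 0.88 [426. 191.] 393 med [ 605. -161.   65.] lo [ 580. -192.   15.] hi [ 635. -135.   69.] [168. 163. 157.]
screw_jar 0.82 [275. 164.] 347 med [708. 287.  65.] lo [684. 262.  25.] hi [737. 316.  71.] [103.  60. 124.]
gate_edge 0.84 [315. 235.] 401 med [480. 164. 175.] lo [410. 150.  -2.] hi [562. 196. 180.] [128. 128. 125.]
clk 10.1 tcp [471.  306.7 220.2] graspC [-107.4  281.7  234.8] tilt 39.6 yaw -100.8 yz 0.001 q [ 0.74  0.22  1.65 -0.52  1.73  0.72] F [-0.5 -0.  -0.8] op 70.8
```

```bash
python3 - <<'E'
from kin import *
def chk(g,tl,yw):
    M=Tg(g,tl,yw);R=Rc.T@M[:3,:3];G=np.array(g)
    # sample body: back 59..260, y +-90, z +-37.5 -> cage coords; min clearance to roof front edge, posts, leaf
    a,b,c=np.meshgrid(np.linspace(59,200,60),np.linspace(-90,90,40),np.linspace(-37.5,37.5,20))
    X=G+np.c_[-a.ravel(),b.ravel(),c.ravel()]@R.T
    def boxd(l,h): return np.linalg.norm(np.maximum(0,np.maximum(np.array(l)-X,X-np.array(h))),axis=1).min()
    lf=X-[-8,104,0];t=1.71;u=np.array([-np.sin(t),-np.cos(t)]);n=np.array([-u[1],u[0]])
    L=np.c_[lf[:,:2]@u,lf[:,:2]@n,X[:,2]]
    ld=np.linalg.norm(np.maximum(0,np.maximum([0,-6,8]-L,L-[206,6,178])),axis=1).min()
    return [round(v) for v in(boxd([-40,-130,188],[150,130,200]),boxd([0,-127,0],[22,-105,188]),boxd([0,105,0],[22,127,188]),ld,X[:,2].min())]
for x,y,tl,yw in [(40,0,50,10),(40,0,50,15),(40,0,50,20),(40,20,50,20),(40,-10,50,10),(40,15,48,20),(40,-20,50,15),(40,15,45,15),(42,20,50,25)]:
    q,c=ik(flip(Tg((x,y,42),tl,yw)),4);q[5]-=1.57
    print(x,y,tl,yw,q,c,"roof,Rpost,Lpost,leaf,zmin",chk((x,y,42),tl,yw))
E
```

```text
[  2.5 221.7 451.6 612.9  42.1  52.3 289.5   2.4] rms 1.2
[ 1.571 -0.    -0.   ]
40 0 50 10 [-0.12  0.16  2.17  1.54  0.4  -0.33] 0.0 roof,Rpost,Lpost,leaf,zmin [12, 6, 20, 15, 51]
40 0 50 15 [-0.15  0.17  2.15  1.46  0.49 -0.33] 0.0 roof,Rpost,Lpost,leaf,zmin [6, 1, 24, 17, 51]
40 0 50 20 [-0.18  0.19  2.13  1.4   0.57 -0.35] 0.0 roof,Rpost,Lpost,leaf,zmin [0, 0, 30, 21, 51]
40 20 50 20 [-0.14  0.18  2.14  1.42  0.54 -0.35] 0.0 roof,Rpost,Lpost,leaf,zmin [0, 14, 13, 1, 51]
40 -10 50 10 [-0.14  0.16  2.17  1.53  0.41 -0.33] 0.0 roof,Rpost,Lpost,leaf,zmin [12, 0, 30, 25, 51]
40 15 48 20 [-0.14  0.18  2.13  1.33  0.54 -0.26] 0.0 roof,Rpost,Lpost,leaf,zmin [0, 9, 15, 5, 54]
40 -20 50 15 [-0.18  0.19  2.14  1.44  0.51 -0.34] 0.0 roof,Rpost,Lpost,leaf,zmin [6, 0, 44, 37, 51]
40 15 45 15 [-0.1   0.16  2.13  1.21  0.44 -0.06] 0.0 roof,Rpost,Lpost,leaf,zmin [0, 16, 7, 3, 57]
42 20 50 25 [-0.16  0.21  2.11  1.36  0.62 -0.36] 0.0 roof,Rpost,Lpost,leaf,zmin [0, 6, 20, 6, 51]
```

```bash
python3 - <<'E'
from kin import *
p=manip.camera("top");r=[x for x in manip.regions_of("screw_jar",p)]
for x in r:
    v,u=np.nonzero(x["region"]&(p["depth"]>0));X=px2w(p,np.c_[u,v]);X=X[abs(X[:,2]-66)<6]
    if len(X)>50:
        c,rad=cv2.minEnclosingCircle(X[:,:2].astype(np.float32));print(x["conf"],c,rad,X.mean(0).round(),"cage",wc([*c,0]).round(1))
s=manip.camera("side")
for x in manip.regions_of("screw_jar",s)[:2]:
    v,u=np.nonzero(x["region"]&(s["depth"]>0));X=px2w(s,np.c_[u,v]);X=X[abs(X[:,2]-66)<4]
    if len(X)>20: c,rad=cv2.minEnclosingCircle(X[:,:2].astype(np.float32));print("side",x["conf"],c,rad)
Jx,Jy=-89,-216
for n,M in [("pre",Tg((Jx-45,Jy,120),30)),("pick",Tg((Jx,Jy,40),30)),("place",Tg((-15,0,40),30)),("push0",T(tool(34),cw(-100,0,18))),("push1",T(tool(34),cw(9,0,18))),("push1b",T(tool(34,6),cw(9,0,18)))]:
    q,c=ik(M,3);q[5]-=1.57;print(n,q,c)
A=cur()
B=step(A,T(tool(25,-60),[400,150,330]),10,"a")
B=step(B,T(tool(30,0),[430,-60,300]),10,"b")
print(np.linalg.inv(cur())@np.r_[-(w:=manip.camera("wrist"))["R"].T@w["t"],1])
E
```

```text
[  2.5 221.7 451.6 612.9  42.1  52.3 289.5   2.4] rms 1.2
[ 1.571 -0.    -0.   ]
0.93 (608.9437866210938, -165.60745239257812) 32.20774459838867 [ 609. -164.   65.] cage [ -88.7 -221.8    0. ]
0.81 (490.85711669921875, 246.5157928466797) 31.797473907470703 [491. 247.  65.] cage [-104.8  206.6    0. ]
0.65 (712.2620239257812, 290.8580627441406) 33.02492904663086 [713. 291.  65.] cage [120.8 196.7   0. ]
0.35 (782.7797241210938, -153.8919677734375) 83.42156219482422 [ 781. -153.   69.] cage [  82.9 -252.     0. ]
side 0.87 (604.9988403320312, -167.04449462890625) 32.3347282409668
pre [-0.55 -0.12  2.16  0.53  0.79 -2.68] 0.0
pick [-0.49  0.09  2.11  0.61  0.62 -2.75] 0.0
place [-0.04  0.06  2.15  0.32  0.45 -2.1 ] 0.0
push0 [-0.12 -0.17  2.4   0.53  0.4  -2.36] 0.0
push1 [-0.04  0.08  2.16  0.45  0.36 -2.23] 0.0
push1b [-0.07  0.09  2.15  0.6   0.42 -2.48] 0.0
a 10 rows t [ -3.3 -13.1  15.8] r [-0.0601  0.0247  0.0391] | |t|=20.8 |r|=4.3deg
b 10 rows t [  6.7 -20.3   6.8] r [-0.0929 -0.0079  0.0484] | |t|=22.4 |r|=6.0deg
[-170.22172802   -0.35874306  -67.91332313    1.        ]
```

>>> send_rows --deltas '[{"jaw": 1,"tx": -3.3,"ty": -13,"tz": 15.8,"rx": -0.06,"ry": 0.0247,"rz": 0.039},{"jaw": 1,"tx": -3.3,"ty": -13,"tz": 15.8,"rx": -0.06,"ry": 0.0247,"rz": 0.039},{"jaw": 1,"tx": -3.3,"ty": -13,"tz": 15.8,"rx": -0.06,"ry": 0.0247,"rz": 0.039},{"jaw": 1,"tx": -3.3,"ty": -13,"tz": 15.8,"rx": -0.06,"ry": 0.0247,"rz": 0.039},{"jaw": 1,"tx": -3.3,"ty": -13,"tz": 15.8,"rx": -0.06,"ry": 0.0247,"rz": 0.039}]'

```text
clock: 10.77
eef_pos: [416.6, 238.6, 277.3]
orientation: [0.56, 0.902, -1.069]
ft_force: [0.6, -0.1, 0.6]
opening: 95.2
```

>>> send_rows --deltas '[{"jaw": 1,"tx": -3.3,"ty": -13,"tz": 15.8,"rx": -0.06,"ry": 0.0247,"rz": 0.039},{"jaw": 1,"tx": -3.3,"ty": -13,"tz": 15.8,"rx": -0.06,"ry": 0.0247,"rz": 0.039},{"jaw": 1,"tx": -3.3,"ty": -13,"tz": 15.8,"rx": -0.06,"ry": 0.0247,"rz": 0.039},{"jaw": 1,"tx": -3.3,"ty": -13,"tz": 15.8,"rx": -0.06,"ry": 0.0247,"rz": 0.039},{"jaw": 1,"tx": -3.3,"ty": -13,"tz": 15.8,"rx": -0.06,"ry": 0.0247,"rz": 0.039}]'

```text
clock: 11.18
eef_pos: [394.1, 154.0, 331.6]
orientation: [0.456, 1.07, -0.711]
ft_force: [0.8, -0.9, -0.5]
opening: 95.0
```

```bash
python3 - <<'E'
from h import *
where()
A=cur()
B=step(A,T(tool(30,-20),[430,-60,290]),10,"b")
Jc=(-90,-222)
R=tool(30,-20);pre=T(R,cw(*Jc,40)+19*R[:,0]-100*R[:,0])
B=step(B,pre,10,"c")
E
```

```text
clk 11.1833 tcp [394.1 154.  331.6] graspC [-224.9  146.8  348.9] tilt 25.0 yaw -59.8 yz 0.002 q [ 0.53 -0.52  2.06 -0.42  1.5  -0.23] F [ 0.8 -0.9 -0.5] op 95.0
b 10 rows t [  9.5 -18.1   9.6] r [-0.0618 -0.0084  0.0319] | |t|=22.6 |r|=4.0deg
c 10 rows t [23.  -8.6  3.8] r [ 0. -0. -0.] | |t|=24.8 |r|=0.0deg
```

>>> send_rows --deltas '[{"jaw": 1,"tx": 9.5,"ty": -18,"tz": 9.6,"rx": -0.062,"ry": -0.0084,"rz": 0.032},{"jaw": 1,"tx": 9.5,"ty": -18,"tz": 9.6,"rx": -0.062,"ry": -0.0084,"rz": 0.032},{"jaw": 1,"tx": 9.5,"ty": -18,"tz": 9.6,"rx": -0.062,"ry": -0.0084,"rz": 0.032},{"jaw": 1,"tx": 9.5,"ty": -18,"tz": 9.6,"rx": -0.062,"ry": -0.0084,"rz": 0.032},{"jaw": 1,"tx": 9.5,"ty": -18,"tz": 9.6,"rx": -0.062,"ry": -0.0084,"rz": 0.032}]'

```text
clock: 11.6
eef_pos: [389.0, 44.6, 308.5]
orientation: [0.254, 1.068, -0.403]
ft_force: [0.5, 0.3, -0.1]
opening: 95.0
```

>>> send_rows --deltas '[{"jaw": 1,"tx": 9.5,"ty": -18,"tz": 9.6,"rx": -0.062,"ry": -0.0084,"rz": 0.032},{"jaw": 1,"tx": 9.5,"ty": -18,"tz": 9.6,"rx": -0.062,"ry": -0.0084,"rz": 0.032},{"jaw": 1,"tx": 9.5,"ty": -18,"tz": 9.6,"rx": -0.062,"ry": -0.0084,"rz": 0.032},{"jaw": 1,"tx": 9.5,"ty": -18,"tz": 9.6,"rx": -0.062,"ry": -0.0084,"rz": 0.032},{"jaw": 1,"tx": 9.5,"ty": -18,"tz": 9.6,"rx": -0.062,"ry": -0.0084,"rz": 0.032}]'

```text
clock: 12.02
eef_pos: [421.9, -59.7, 289.7]
orientation: [0.058, 1.045, -0.101]
ft_force: [0.7, 0.4, -0.7]
opening: 95.1
```

>>> send_rows --deltas '[{"jaw": 1,"tx": 23,"ty": -8.6,"tz": 3.8,"rx": 0,"ry": 0,"rz": 0},{"jaw": 1,"tx": 23,"ty": -8.6,"tz": 3.8,"rx": 0,"ry": 0,"rz": 0},{"jaw": 1,"tx": 23,"ty": -8.6,"tz": 3.8,"rx": 0,"ry": 0,"rz": 0},{"jaw": 1,"tx": 23,"ty": -8.6,"tz": 3.8,"rx": 0,"ry": 0,"rz": 0},{"jaw": 1,"tx": 23,"ty": -8.6,"tz": 3.8,"rx": 0,"ry": 0,"rz": 0}]'

```text
clock: 12.43
eef_pos: [490.7, -110.2, 198.4]
orientation: [0.061, 1.047, -0.103]
ft_force: [-0.2, 0.3, 0.8]
opening: 95.3
```

```bash
cat >> h.py <<'E'
def jarpos(cam,z=66,tol=6):
    p=manip.camera(cam);out=[]
    for x in manip.regions_of("screw_jar",p):
        v,u=np.nonzero(x["region"]&(p["depth"]>0))
        if len(u)<30: continue
        col=p["img"][v,u].mean(0);X=px2w(p,np.c_[u,v]);X=X[abs(X[:,2]-z)<tol]
        if len(X)<30: continue
        c,r=cv2.minEnclosingCircle(X[:,:2].astype(np.float32))
        print(cam,round(x["conf"],2),"jar world",np.round(c,1),"r",round(r,1),"zmean",X[:,2].mean().round(1),"cage",wc([*c,0]).round(1),"col",col.round())
    return p
E
python3 - <<'E'
from h import *
where()
save(jarpos("wrist"),"pics/w6.png")
Jc=(-90,-222)
A=cur();R=tool(30,-20);pre=T(R,cw(*Jc,40)+19*R[:,0]-100*R[:,0]);print("pre",pre[:3,3].round())
B=step(A,pre,5,"c");B=step(B,T(R,cw(*Jc,40)+19*R[:,0]),5,"d")
E
```

```text
clk 12.4333 tcp [ 490.7 -110.2  198.4] graspC [-199.2 -136.5  214.8] tilt 29.9 yaw -20.4 yz 0.001 q [-0.41 -0.56  2.32  0.19  0.89 -1.95] F [-0.2  0.3  0.8] op 95.3
wrist 0.79 jar world [688.  285.6] r 10.2 zmean 65.4 cage [ 96.  197.4   0. ] col [56. 37. 66.]
wrist 0.56 jar world [ 607.6 -165.7] r 32.2 zmean 66.4 cage [ -90.  -221.6    0. ] col [152. 154. 146.]
pre [ 567. -162.  110.]
c 5 rows t [22.9 -8.6  6.2] r [-0.0016 -0.0019  0.0002] | |t|=25.3 |r|=0.1deg
d 5 rows t [20.  0.  0.] r [ 0. -0. -0.] | |t|=20.0 |r|=0.0deg
```

```bash
python3 - <<'E'
from h import *
for n in("top","side"):
    p=manip.camera(n);v,u=np.nonzero(p["depth"]>0);X=px2w(p,np.c_[u,v])
    for y0,y1 in[(-205,-235),(-235,-270),(-270,-320)]:
        m=(X[:,1]<y0)&(X[:,1]>=y1)&(X[:,0]>430)&(X[:,0]<700)
        if m.sum(): print(n,y0,y1,m.sum(),np.percentile(X[m,2],[5,50,99.5,100]).round())
E
```

```text
top -205 -235 156 [-5. -1.  5.  5.]
top -235 -270 566 [-18.  -1.   6.   8.]
top -270 -320 1577 [-4.  1. 89. 92.]
side -205 -235 767 [-40.  -6.   1.   2.]
side -235 -270 158 [-3. -1.  1.  2.]
side -270 -320 287 [-1.  1. 85. 86.]
```

>>> send_rows --deltas '[{"jaw": 1,"tx": 23,"ty": -8.6,"tz": 6.2,"rx": 0,"ry": 0,"rz": 0},{"jaw": 1,"tx": 23,"ty": -8.6,"tz": 6.2,"rx": 0,"ry": 0,"rz": 0},{"jaw": 1,"tx": 23,"ty": -8.6,"tz": 6.2,"rx": 0,"ry": 0,"rz": 0},{"jaw": 1,"tx": 23,"ty": -8.6,"tz": 6.2,"rx": 0,"ry": 0,"rz": 0},{"jaw": 1,"tx": 23,"ty": -8.6,"tz": 6.2,"rx": 0,"ry": 0,"rz": 0}]'

```text
clock: 13.05
eef_pos: [571.5, -161.7, 118.6]
orientation: [0.058, 1.042, -0.102]
ft_force: [-0.1, 0.5, 0.0]
opening: 95.0
```

>>> send_rows --deltas '[{"jaw": 1,"tx": 10,"ty": 0,"tz": 0,"rx": 0,"ry": 0,"rz": 0},{"jaw": 1,"tx": 10,"ty": 0,"tz": 0,"rx": 0,"ry": 0,"rz": 0},{"jaw": 1,"tx": 0,"ty": 0,"tz": 0,"rx": 0,"ry": 0,"rz": 0},{"jaw": 1,"tx": 0,"ty": 0,"tz": 0,"rx": 0,"ry": 0,"rz": 0},{"jaw": 1,"tx": 0,"ty": 0,"tz": 0,"rx": 0,"ry": 0,"rz": 0}]'

```text
clock: 13.47
eef_pos: [580.6, -162.3, 101.4]
orientation: [0.058, 1.043, -0.102]
ft_force: [0.4, -0.8, 0.4]
opening: 95.3
```

```bash
python3 - <<'E'
from h import *
where();jarpos("wrist")
A=cur();R=tool(30,-20);B=step(A,T(R,np.array([607.6,-165.7,40])+19*R[:,0]),5,"d")
E
```

```text
clk 13.4667 tcp [ 580.6 -162.3  101.4] graspC [-124.4 -208.5  117.9] tilt 30.2 yaw -20.3 yz -0.0 q [-0.44 -0.16  2.2   0.28  0.62 -2.09] F [ 0.4 -0.8  0.4] op 95.3
d 5 rows t [17.2 -0.  -1.5] r [-0.0008  0.0007  0.0005] | |t|=17.2 |r|=0.1deg
```

>>> send_rows --deltas '[{"jaw": 1,"tx": 17.2,"ty": 0,"tz": -1.5,"rx": 0,"ry": 0,"rz": 0},{"jaw": 1,"tx": 17.2,"ty": 0,"tz": -1.5,"rx": 0,"ry": 0,"rz": 0},{"jaw": 1,"tx": 17.2,"ty": 0,"tz": -1.5,"rx": 0,"ry": 0,"rz": 0},{"jaw": 1,"tx": 17.2,"ty": 0,"tz": -1.5,"rx": 0,"ry": 0,"rz": 0},{"jaw": 1,"tx": 17.2,"ty": 0,"tz": -1.5,"rx": 0,"ry": 0,"rz": 0}]'

```text
clock: 13.98
eef_pos: [617.5, -166.8, 22.3]
orientation: [0.059, 1.043, -0.102]
ft_force: [-0.0, -0.9, -0.0]
opening: 94.8
```

>>> send_rows --deltas '[{"jaw": 0.6,"tx": 0,"ty": 0,"tz": 0,"rx": 0,"ry": 0,"rz": 0},{"jaw": 0.6,"tx": 0,"ty": 0,"tz": 0,"rx": 0,"ry": 0,"rz": 0},{"jaw": 0.6,"tx": 0,"ty": 0,"tz": 0,"rx": 0,"ry": 0,"rz": 0},{"jaw": 0.6,"tx": 0,"ty": 0,"tz": 0,"rx": 0,"ry": 0,"rz": 0},{"jaw": 0.6,"tx": 0,"ty": 0,"tz": 0,"rx": 0,"ry": 0,"rz": 0}]' --grip_force 15

```text
clock: 14.4
eef_pos: [617.3, -166.9, 23.3]
orientation: [0.059, 1.043, -0.102]
ft_force: [0.0, -0.7, 0.4]
opening: 66.8
```

>>> send_rows --deltas '[{"jaw": 0.4,"tx": 0,"ty": 0,"tz": 0,"rx": 0,"ry": 0,"rz": 0},{"jaw": 0.4,"tx": 0,"ty": 0,"tz": 0,"rx": 0,"ry": 0,"rz": 0},{"jaw": 0.4,"tx": 0,"ty": 0,"tz": 0,"rx": 0,"ry": 0,"rz": 0},{"jaw": 0.4,"tx": 0,"ty": 0,"tz": 0,"rx": 0,"ry": 0,"rz": 0},{"jaw": 0.4,"tx": 0,"ty": 0,"tz": 0,"rx": 0,"ry": 0,"rz": 0}]'

```text
clock: 14.82
eef_pos: [617.6, -166.8, 23.1]
orientation: [0.059, 1.043, -0.102]
ft_force: [-3.5, 1.9, 6.3]
opening: 62.3
```

```bash
python3 - <<'E'
from h import *
where()
A=cur();M=A.copy();M[2,3]+=12;B=step(A,M,5,"lift")
# carry: world waypoints, jar grasp at cage x=-110 during lateral, then in
B2=step(B,Tg((-105,0,54),30,0),10,"lat");
B3=step(B2,Tg((-15,0,54),30,0),5,"in")
B4=step(B3,Tg((-15,0,42),30,0),5,"down")
E
```

```text
clk 14.8167 tcp [ 617.6 -166.8   23.1] graspC [ -89.6 -221.7   39.5] tilt 30.2 yaw -20.3 yz 0.0 q [-0.42  0.06  2.15  0.35  0.45 -2.16] F [-3.5  1.9  6.3] op 62.3
lift 5 rows t [-2.1  0.   1.2] r [ 0. -0.  0.] | |t|=2.4 |r|=0.0deg
lat 10 rows t [-3.  22.  -4.6] r [-0.0307  0.0003  0.0177] | |t|=22.7 |r|=2.0deg
in 5 rows t [ 9.   0.  15.6] r [-0.  0.  0.] | |t|=18.0 |r|=0.0deg
down 5 rows t [ 2.1  0.  -1.2] r [-0.  0.  0.] | |t|=2.4 |r|=0.0deg
```

>>> send_rows --deltas '[{"jaw": 0.4,"tx": -2,"ty": 0,"tz": 1.2,"rx": 0,"ry": 0,"rz": 0},{"jaw": 0.4,"tx": -2,"ty": 0,"tz": 1.2,"rx": 0,"ry": 0,"rz": 0},{"jaw": 0.4,"tx": -2,"ty": 0,"tz": 1.2,"rx": 0,"ry": 0,"rz": 0},{"jaw": 0.4,"tx": -2,"ty": 0,"tz": 1.2,"rx": 0,"ry": 0,"rz": 0},{"jaw": 0.4,"tx": -2,"ty": 0,"tz": 1.2,"rx": 0,"ry": 0,"rz": 0}]' --grip_force 20

```text
clock: 15.23
eef_pos: [616.6, -166.6, 33.1]
orientation: [0.06, 1.046, -0.102]
ft_force: [0.0, 0.8, -0.9]
opening: 61.7
```

```bash
python3 - <<'E'
from h import *
where()
p=manip.camera("side");save(p,"pics/s7.png");reg(p,"screw_jar",2)
A=cur();B2=step(A,Tg((-105,0,54),30,0),15,"lat")
E
```

```text
clk 15.2333 tcp [ 616.6 -166.6   33.1] graspC [ -90.4 -221.3   49.5] tilt 30.0 yaw -20.3 yz 0.001 q [-0.42  0.04  2.15  0.34  0.47 -2.14] F [ 0.   0.8 -0.9] op 61.7
screw_jar 0.76 [398. 280.] 217 med [ 582. -181.   27.] lo [ 576. -196.   11.] hi [ 607. -155.   48.] [171. 168. 162.]
screw_jar 0.53 [294. 225.] 213 med [476. 219.  38.] lo [433. 151.   6.] hi [510. 234.  84.] [ 90.  54. 113.]
lat 15 rows t [-2.  14.7 -3. ] r [-0.0205  0.0001  0.0118] | |t|=15.1 |r|=1.4deg
```

>>> send_rows --deltas '[{"jaw": 0.4,"tx": -2,"ty": 8,"tz": -3,"rx": -0.02,"ry": 0,"rz": 0.0115},{"jaw": 0.4,"tx": -2,"ty": 14,"tz": -3,"rx": -0.02,"ry": 0,"rz": 0.0115},{"jaw": 0.4,"tx": -2,"ty": 16,"tz": -3,"rx": -0.02,"ry": 0,"rz": 0.0115},{"jaw": 0.4,"tx": -2,"ty": 18,"tz": -3,"rx": -0.02,"ry": 0,"rz": 0.0115},{"jaw": 0.4,"tx": -2,"ty": 18,"tz": -3,"rx": -0.02,"ry": 0,"rz": 0.0115}]'

```text
clock: 15.75
eef_pos: [602.8, -89.9, 34.2]
orientation: [-0.002, 1.047, 0.004]
ft_force: [-0.5, 0.2, -1.0]
opening: 62.0
```

>>> send_rows --deltas '[{"jaw": 0.4,"tx": -2,"ty": 18,"tz": -3,"rx": -0.02,"ry": 0,"rz": 0.0115},{"jaw": 0.4,"tx": -2,"ty": 18,"tz": -3,"rx": -0.02,"ry": 0,"rz": 0.0115},{"jaw": 0.4,"tx": -2,"ty": 18,"tz": -3,"rx": -0.02,"ry": 0,"rz": 0.0115},{"jaw": 0.4,"tx": -2,"ty": 16,"tz": -3,"rx": -0.02,"ry": 0,"rz": 0.0115},{"jaw": 0.4,"tx": -2,"ty": 14,"tz": -3,"rx": -0.02,"ry": 0,"rz": 0.0115}]'

```text
clock: 16.17
eef_pos: [580.6, -6.4, 35.3]
orientation: [-0.063, 1.045, 0.11]
ft_force: [0.7, -0.4, -1.5]
opening: 61.9
```

```bash
python3 - <<'E'
from h import *
where()
p=manip.camera("side");reg(p,"screw_jar",2)
A=cur();B2=step(A,Tg((-105,0,54),30,0),5,"lat");B2=step(B2,Tg((-15,0,54),30,0),8,"in")
E
```

```text
clk 16.1667 tcp [580.6  -6.4  35.3] graspC [-87.6 -59.3  51.7] tilt 30.0 yaw -6.9 yz 0.0 q [-0.18 -0.1   2.28  0.33  0.48 -2.12] F [ 0.7 -0.4 -1.5] op 61.9
screw_jar 0.64 [295. 227.] 201 med [476. 220.  36.] lo [433. 151.   8.] hi [509. 235.  82.] [ 89.  53. 112.]
screw_jar 0.59 [354. 255.] 204 med [548. -27.  34.] lo [540. -38.  16.] hi [571.  -1.  57.] [174. 171. 166.]
lat 5 rows t [-2.5 11.8 -3.3] r [-0.0208 -0.      0.0119] | |t|=12.5 |r|=1.4deg
in 8 rows t [5.6 0.  9.7] r [-0.  0.  0.] | |t|=11.2 |r|=0.0deg
```

>>> send_rows --deltas '[{"jaw": 0.4,"tx": -2,"ty": 12,"tz": -3.3,"rx": -0.02,"ry": 0,"rz": 0.0119},{"jaw": 0.4,"tx": -2,"ty": 12,"tz": -3.3,"rx": -0.02,"ry": 0,"rz": 0.0119},{"jaw": 0.4,"tx": -2,"ty": 12,"tz": -3.3,"rx": -0.02,"ry": 0,"rz": 0.0119},{"jaw": 0.4,"tx": -2,"ty": 12,"tz": -3.3,"rx": -0.02,"ry": 0,"rz": 0.0119},{"jaw": 0.4,"tx": -2,"ty": 10,"tz": -3.3,"rx": -0.02,"ry": 0,"rz": 0.0119}]'

```text
clock: 16.68
eef_pos: [552.3, 46.6, 35.8]
orientation: [-0.123, 1.041, 0.216]
ft_force: [0.4, -0.3, -2.2]
opening: 61.8
```

>>> send_rows --deltas '[{"jaw": 0.4,"tx": 7.7,"ty": 0,"tz": 13.3,"rx": 0,"ry": 0,"rz": 0},{"jaw": 0.4,"tx": 7.7,"ty": 0,"tz": 13.3,"rx": 0,"ry": 0,"rz": 0},{"jaw": 0.4,"tx": 7.7,"ty": 0,"tz": 13.3,"rx": 0,"ry": 0,"rz": 0},{"jaw": 0.4,"tx": 7.7,"ty": 0,"tz": 13.3,"rx": 0,"ry": 0,"rz": 0},{"jaw": 0.4,"tx": 7.7,"ty": 0,"tz": 13.3,"rx": 0,"ry": 0,"rz": 0}]'

```text
clock: 17.1
eef_pos: [628.1, 64.0, 35.9]
orientation: [-0.122, 1.041, 0.214]
ft_force: [0.4, -0.8, -1.0]
opening: 62.0
```

```bash
python3 - <<'E'
from h import *
where()
A=cur();B=step(A,Tg((-25,0,40),30,0),5,"down")
E
```

```text
clk 17.1 tcp [628.1  64.   35.9] graspC [-24.7  -3.5  52.4] tilt 30.1 yaw -0.3 yz 0.001 q [-0.05  0.01  2.17  0.32  0.47 -2.1 ] F [ 0.4 -0.8 -1. ] op 62.0
down 5 rows t [ 2.1  0.7 -1.3] r [-0.0012  0.0002  0.0004] | |t|=2.6 |r|=0.1deg
```

>>> send_rows --deltas '[{"jaw": 0.4,"tx": 2.1,"ty": 0.5,"tz": -1.2,"rx": 0,"ry": 0,"rz": 0},{"jaw": 0.4,"tx": 2.1,"ty": 0.5,"tz": -1.2,"rx": 0,"ry": 0,"rz": 0},{"jaw": 0.4,"tx": 2.1,"ty": 0.5,"tz": -1.2,"rx": 0,"ry": 0,"rz": 0},{"jaw": 0.4,"tx": 2.1,"ty": 0.5,"tz": -1.2,"rx": 0,"ry": 0,"rz": 0},{"jaw": 0.4,"tx": 1.5,"ty": 0.5,"tz": -0.9,"rx": 0,"ry": 0,"rz": 0}]'

```text
clock: 17.52
eef_pos: [626.0, 65.7, 23.6]
orientation: [-0.121, 1.043, 0.213]
ft_force: [0.3, 0.2, -1.7]
opening: 61.7
```

```bash
python3 - <<'E'
from h import *
where()
p=manip.camera("side");save(p,"pics/s8.png");reg(p,"screw_jar",3)
E
```

```text
clk 17.5167 tcp [626.   65.7  23.6] graspC [-26.2  -1.3  40.1] tilt 30.0 yaw -0.4 yz 0.002 q [-0.05  0.03  2.18  0.33  0.45 -2.11] F [ 0.3  0.2 -1.7] op 61.7
screw_jar 0.7 [294. 230.] 159 med [480. 220.  29.] lo [461. 214.   6.] hi [510. 235.  58.] [ 92.  50. 119.]
screw_jar 0.56 [353. 242.] 262 med [594.  43.  26.] lo [584.  32.   3.] hi [622.  73.  56.] [171. 168. 162.]
```

>>> send_rows --deltas '[{"jaw": 0.4,"tx": 0.6,"ty": 0,"tz": -0.3,"rx": 0,"ry": 0,"rz": 0},{"jaw": 0.4,"tx": 0.4,"ty": 0,"tz": -0.3,"rx": 0,"ry": 0,"rz": 0},{"jaw": 0.4,"tx": 0,"ty": 0,"tz": 0,"rx": 0,"ry": 0,"rz": 0},{"jaw": 1,"tx": 0,"ty": 0,"tz": 0,"rx": 0,"ry": 0,"rz": 0},{"jaw": 1,"tx": 0,"ty": 0,"tz": 0,"rx": 0,"ry": 0,"rz": 0}]'

```text
clock: 18.03
eef_pos: [627.8, 65.6, 24.0]
orientation: [-0.121, 1.04, 0.213]
ft_force: [-0.2, 0.5, 0.0]
opening: 69.9
```

>>> send_rows --deltas '[{"jaw": 1,"tx": 0,"ty": 0,"tz": 0,"rx": 0,"ry": 0,"rz": 0},{"jaw": 1,"tx": 0,"ty": 0,"tz": 0,"rx": 0,"ry": 0,"rz": 0},{"jaw": 1,"tx": 0,"ty": 0,"tz": 0,"rx": 0,"ry": 0,"rz": 0},{"jaw": 1,"tx": 0,"ty": 0,"tz": 0,"rx": 0,"ry": 0,"rz": 0},{"jaw": 1,"tx": 0,"ty": 0,"tz": 0,"rx": 0,"ry": 0,"rz": 0}]'

```text
clock: 18.45
eef_pos: [627.4, 65.7, 23.5]
orientation: [-0.121, 1.041, 0.213]
ft_force: [-0.4, -0.4, -0.3]
opening: 94.5
```

>>> send_rows --deltas '[{"jaw": 1,"tx": -15,"ty": 0,"tz": 0,"rx": 0,"ry": 0,"rz": 0},{"jaw": 1,"tx": -20,"ty": 0,"tz": -5,"rx": 0,"ry": 0,"rz": 0},{"jaw": 1,"tx": -25,"ty": 0,"tz": -10,"rx": 0,"ry": 0,"rz": 0},{"jaw": 1,"tx": -25,"ty": 0,"tz": -15,"rx": 0,"ry": 0,"rz": 0},{"jaw": 1,"tx": -25,"ty": 0,"tz": -20,"rx": 0,"ry": 0,"rz": 0}]'

```text
clock: 18.87
eef_pos: [531.7, 42.7, 95.1]
orientation: [-0.122, 1.04, 0.213]
ft_force: [-0.3, -0.3, 0.7]
opening: 95.0
```

```bash
python3 - <<'E'
from h import *
where()
p=manip.camera("wrist");save(p,"pics/w9.png");reg(p,"screw_jar",2);reg(p,"gate_edge",1)
jarpos("wrist");jarpos("side")
E
```

```text
clk 18.8667 tcp [531.7  42.7  95.1] graspC [-123.4   -1.   111.5] tilt 30.1 yaw -0.4 yz 0.001 q [-0.12 -0.34  2.35  0.29  0.65 -2.11] F [-0.3 -0.3  0.7] op 95.0
screw_jar 0.89 [317. 234.] 3678 med [591.  57.  41.] lo [587.  34.   6.] hi [639.  85.  67.] [122. 124. 119.]
screw_jar 0.76 [564. 164.] 2264 med [480. 222.  25.] lo [465. 216.   5.] hi [509. 259.  67.] [71. 43. 86.]
gate_edge 0.9 [564. 159.] 23309 med [452. 152.  76.] lo [405. 145.  14.] hi [561. 179. 123.] [83. 84. 79.]
wrist 0.84 jar world [616.6  63.3] r 32.1 zmean 64.8 cage [-26.5  -1.4   0. ] col [122. 124. 118.]
wrist 0.77 jar world [474.  212.1] r 60.1 zmean 66.7 cage [-129.4  177.1    0. ] col [67. 29. 92.]
wrist 0.19 jar world [588.8 103. ] r 192.6 zmean 66.1 cage [-44.   43.8   0. ] col [70. 75. 75.]
side 0.97 jar world [615.8  58.4] r 31.8 zmean 64.6 cage [-28.5  -6.    0. ] col [170. 167. 161.]
side 0.49 jar world [450. 207.] r 78.8 zmean 65.8 cage [-153.9  178.     0. ] col [124. 124. 122.]
```

View pics/w9.png

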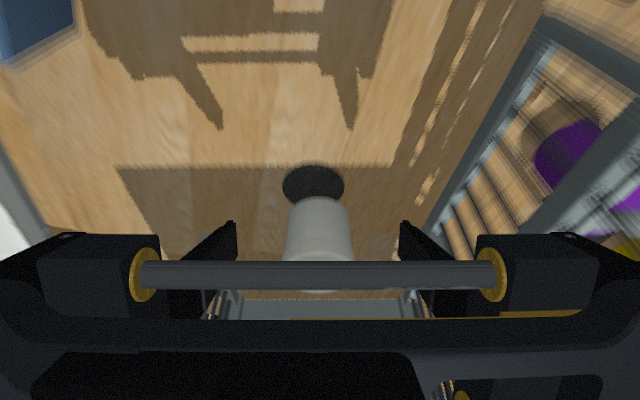

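The jar stands upright at about cage (-27,-2), seen at (318,240). Next: push it in with narrowed fingers.

```bash
python3 - <<'E'
from h import *
A=cur()
B=step(A,T(tool(34),cw(-95,-2,18)),5,"start")
B=step(B,T(tool(34),cw(11,-2,18)),20,"push")
E
```

```text
start 5 rows t [14.7 -0.2 -4.8] r [-0.0014 -0.014   0.0005] | |t|=15.4 |r|=0.8deg
push 20 rows t [ 3.  -0.   4.4] r [-0.  0.  0.] | |t|=5.3 |r|=0.0deg
```

>>> send_rows --deltas '[{"jaw": 0.3,"tx": 14.7,"ty": -0.2,"tz": -4.8,"rx": 0,"ry": -0.014,"rz": 0},{"jaw": 0.3,"tx": 14.7,"ty": -0.2,"tz": -4.8,"rx": 0,"ry": -0.014,"rz": 0},{"jaw": 0.3,"tx": 14.7,"ty": -0.2,"tz": -4.8,"rx": 0,"ry": -0.014,"rz": 0},{"jaw": 0.3,"tx": 14.7,"ty": -0.2,"tz": -4.8,"rx": 0,"ry": -0.014,"rz": 0},{"jaw": 0.3,"tx": 14.7,"ty": -0.2,"tz": -4.8,"rx": 0,"ry": -0.014,"rz": 0}]'

```text
clock: 19.63
eef_pos: [549.7, 46.3, 16.5]
orientation: [-0.113, 0.973, 0.216]
ft_force: [0.2, -0.6, 0.5]
opening: 67.0
```

>>> send_rows --deltas '[{"jaw": 0.3,"tx": 0,"ty": 0,"tz": 0,"rx": 0,"ry": 0,"rz": 0},{"jaw": 0.3,"tx": 0,"ty": 0,"tz": 0,"rx": 0,"ry": 0,"rz": 0},{"jaw": 0.3,"tx": 0,"ty": 0,"tz": 0,"rx": 0,"ry": 0,"rz": 0},{"jaw": 0.3,"tx": 0,"ty": 0,"tz": 0,"rx": 0,"ry": 0,"rz": 0},{"jaw": 0.3,"tx": 0,"ty": 0,"tz": 0,"rx": 0,"ry": 0,"rz": 0}]'

```text
clock: 20.05
eef_pos: [550.5, 46.0, 19.8]
orientation: [-0.114, 0.97, 0.216]
ft_force: [-0.4, 0.9, -0.2]
opening: 34.0
```

>>> send_rows --deltas '[{"jaw": 0.3,"tx": 0,"ty": 0,"tz": 0,"rx": 0,"ry": 0,"rz": 0},{"jaw": 0.3,"tx": 0,"ty": 0,"tz": 0,"rx": 0,"ry": 0,"rz": 0},{"jaw": 0.3,"tx": 0,"ty": 0,"tz": 0,"rx": 0,"ry": 0,"rz": 0},{"jaw": 0.3,"tx": 0,"ty": 0,"tz": 0,"rx": 0,"ry": 0,"rz": 0},{"jaw": 0.3,"tx": 0,"ty": 0,"tz": 0,"rx": 0,"ry": 0,"rz": 0}]'

```text
clock: 20.47
eef_pos: [549.5, 46.1, 18.6]
orientation: [-0.113, 0.971, 0.216]
ft_force: [0.5, -0.4, -0.2]
opening: 28.4
```

```bash
python3 - <<'E'
from h import *
where();A=cur();print(wc(A[:3,3]).round(1))
B=step(A,T(tool(34),cw(11,-2,18)),20,"push")
jarpos("wrist");
E
```

```text
clk 20.4667 tcp [549.5  46.1  18.6] graspC [-106.4   -2.    34.3] tilt 34.1 yaw -0.4 yz 0.001 q [-0.12 -0.16  2.39  0.53  0.39 -2.36] F [ 0.5 -0.4 -0.2] op 28.4
[-95.7  -2.1  18.6]
push 20 rows t [3.  0.  4.4] r [-0.0003  0.0001  0.0002] | |t|=5.3 |r|=0.0deg
```

Clear so far; push in two stages.

>>> send_rows --deltas '[{"jaw": 0.3,"tx": 3,"ty": 0,"tz": 4.4,"rx": 0,"ry": 0,"rz": 0},{"jaw": 0.3,"tx": 3,"ty": 0,"tz": 4.4,"rx": 0,"ry": 0,"rz": 0},{"jaw": 0.3,"tx": 3,"ty": 0,"tz": 4.4,"rx": 0,"ry": 0,"rz": 0},{"jaw": 0.3,"tx": 3,"ty": 0,"tz": 4.4,"rx": 0,"ry": 0,"rz": 0},{"jaw": 0.3,"tx": 3,"ty": 0,"tz": 4.4,"rx": 0,"ry": 0,"rz": 0}]'

```text
clock: 20.98
eef_pos: [576.2, 52.5, 18.4]
orientation: [-0.113, 0.971, 0.216]
ft_force: [-0.6, 1.0, -0.5]
opening: 28.6
```

>>> send_rows --deltas '[{"jaw": 0.3,"tx": 3,"ty": 0,"tz": 4.4,"rx": 0,"ry": 0,"rz": 0},{"jaw": 0.3,"tx": 3,"ty": 0,"tz": 4.4,"rx": 0,"ry": 0,"rz": 0},{"jaw": 0.3,"tx": 3,"ty": 0,"tz": 4.4,"rx": 0,"ry": 0,"rz": 0},{"jaw": 0.3,"tx": 3,"ty": 0,"tz": 4.4,"rx": 0,"ry": 0,"rz": 0},{"jaw": 0.3,"tx": 3,"ty": 0,"tz": 4.4,"rx": 0,"ry": 0,"rz": 0}]'

```text
clock: 21.4
eef_pos: [601.7, 58.6, 18.1]
orientation: [-0.113, 0.972, 0.216]
ft_force: [-0.4, -0.6, 0.6]
opening: 28.1
```

```bash
python3 - <<'E'
from h import *
where();A=cur();print(wc(A[:3,3]).round(1))
B=step(A,T(tool(34),cw(11,-2,18)),10,"push")
p=jarpos("side");jarpos("side",40,20);save(p,"pics/s10.png");reg(p,"screw_jar",2)
E
```

```text
clk 21.4 tcp [601.7  58.6  18.1] graspC [-52.8  -2.3  33.8] tilt 34.1 yaw -0.4 yz 0.001 q [-0.08 -0.03  2.27  0.5   0.37 -2.3 ] F [-0.4 -0.6  0.6] op 28.1
[-42.1  -2.4  18.1]
push 10 rows t [3.  0.1 4.4] r [-0.0007  0.0001  0.0003] | |t|=5.3 |r|=0.0deg
side 0.61 jar world [502.7 176.7] r 102.4 zmean 66.0 cage [-110.   135.9    0. ] col [124. 120. 119.]
side 0.64 jar world [473.2 191.2] r 56.5 zmean 37.5 cage [-135.2  157.     0. ] col [ 91.  51. 115.]
side 0.19 jar world [ 779.5 -157.1] r 84.9 zmean 40.1 cage [  79.  -254.3    0. ] col [168. 144. 114.]
screw_jar 0.7 [293. 226.] 202 med [478. 220.  36.] lo [434. 151.   7.] hi [509. 236.  84.] [ 91.  54. 115.]
screw_jar 0.61 [289. 219.] 1238 med [458. 155.  63.] lo [405. 143.  -1.] hi [577. 422. 171.] [124. 120. 119.]
```

>>> send_rows --deltas '[{"jaw": 0.3,"tx": 3,"ty": 0,"tz": 4.4,"rx": 0,"ry": 0,"rz": 0},{"jaw": 0.3,"tx": 3,"ty": 0,"tz": 4.4,"rx": 0,"ry": 0,"rz": 0},{"jaw": 0.3,"tx": 3,"ty": 0,"tz": 4.4,"rx": 0,"ry": 0,"rz": 0},{"jaw": 0.3,"tx": 3,"ty": 0,"tz": 4.4,"rx": 0,"ry": 0,"rz": 0},{"jaw": 0.3,"tx": 3,"ty": 0,"tz": 4.4,"rx": 0,"ry": 0,"rz": 0}]'

```text
clock: 22.07
eef_pos: [627.8, 64.8, 18.1]
orientation: [-0.113, 0.972, 0.216]
ft_force: [-0.8, 0.2, -1.1]
opening: 28.3
```

```bash
python3 - <<'E'
from h import *
where()
p=manip.camera("wrist");reg(p,"screw_jar",2);q=manip.camera("side")
a=cv2.resize(q["img"][130:290,260:460],None,fx=2,fy=2)
b=cv2.resize(p["img"],(400,250));cv2.imwrite("pics/m11.png",np.vstack([a,b])[:,:,::-1])
E
```

```text
clk 22.0667 tcp [627.8  64.8  18.1] graspC [-25.9  -2.6  33.8] tilt 34.1 yaw -0.4 yz 0.001 q [-0.06  0.03  2.21  0.48  0.36 -2.27] F [-0.8  0.2 -1.1] op 28.3
```

View pics/m11.png

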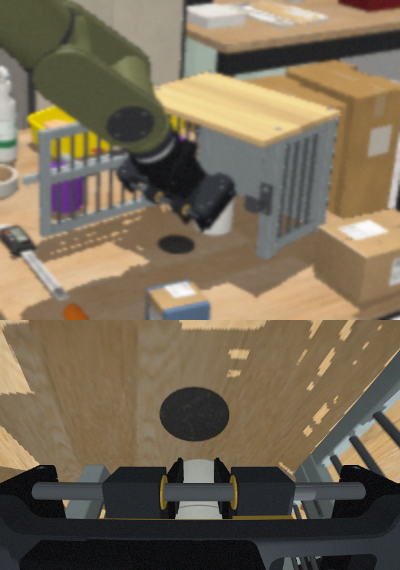

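The jar is upright between the fingertips (side view at (213,218), wrist view at (200,470)) and is going in under the roof. One more stage.

>>> send_rows --deltas '[{"jaw": 0.3,"tx": 3,"ty": 0,"tz": 4.4,"rx": 0,"ry": 0,"rz": 0},{"jaw": 0.3,"tx": 3,"ty": 0,"tz": 4.4,"rx": 0,"ry": 0,"rz": 0},{"jaw": 0.3,"tx": 3,"ty": 0,"tz": 4.4,"rx": 0,"ry": 0,"rz": 0},{"jaw": 0.3,"tx": 3,"ty": 0,"tz": 4.4,"rx": 0,"ry": 0,"rz": 0},{"jaw": 0.3,"tx": 3,"ty": 0,"tz": 4.4,"rx": 0,"ry": 0,"rz": 0}]'

```text
clock: 22.63
eef_pos: [653.6, 71.0, 17.9]
orientation: [-0.113, 0.972, 0.216]
ft_force: [-0.6, 0.4, 0.2]
opening: 28.6
```

>>> send_rows --deltas '[{"jaw": 0.3,"tx": 0.6,"ty": 0,"tz": 1,"rx": 0,"ry": 0,"rz": 0},{"jaw": 0.3,"tx": 0.6,"ty": 0,"tz": 1,"rx": 0,"ry": 0,"rz": 0},{"jaw": 0.3,"tx": 0.6,"ty": 0,"tz": 1,"rx": 0,"ry": 0,"rz": 0},{"jaw": 0.3,"tx": 0,"ty": 0,"tz": 0,"rx": 0,"ry": 0,"rz": 0},{"jaw": 0.3,"tx": 0,"ty": 0,"tz": 0,"rx": 0,"ry": 0,"rz": 0}]'

```text
clock: 23.05
eef_pos: [656.4, 71.7, 18.2]
orientation: [-0.113, 0.972, 0.216]
ft_force: [-0.1, -0.7, -0.6]
opening: 28.8
```

```bash
python3 - <<'E'
from h import *
where();A=cur();print(wc(A[:3,3]).round(1))
E
```

```text
clk 23.05 tcp [656.4  71.7  18.2] graspC [ 3.5 -2.7 33.9] tilt 34.1 yaw -0.4 yz 0.001 q [-0.04  0.09  2.15  0.45  0.36 -2.23] F [-0.1 -0.7 -0.6] op 28.8
[14.2 -2.8 18.2]
```

>>> send_rows --deltas '[{"jaw": 0.3,"tx": -3,"ty": 0,"tz": -4.4,"rx": 0,"ry": 0,"rz": 0},{"jaw": 0.3,"tx": -12,"ty": 0,"tz": -17.5,"rx": 0,"ry": 0,"rz": 0},{"jaw": 0.3,"tx": -18,"ty": 0,"tz": -26,"rx": 0,"ry": 0,"rz": 0},{"jaw": 0.3,"tx": -18,"ty": 0,"tz": -26,"rx": 0,"ry": 0,"rz": 0},{"jaw": 0.3,"tx": -18,"ty": 0,"tz": -26,"rx": 0,"ry": 0,"rz": 0}]'

```text
clock: 23.47
eef_pos: [537.0, 43.4, 19.2]
orientation: [-0.113, 0.971, 0.216]
ft_force: [-0.6, -0.1, 0.4]
opening: 28.8
```

>>> send_rows --deltas '[{"jaw": 0.3,"tx": -25,"ty": -20,"tz": 0,"rx": 0,"ry": 0,"rz": 0},{"jaw": 0.3,"tx": -25,"ty": -20,"tz": 0,"rx": 0,"ry": 0,"rz": 0},{"jaw": 0.3,"tx": -25,"ty": -20,"tz": 0,"rx": 0,"ry": 0,"rz": 0},{"jaw": 0.3,"tx": -25,"ty": -20,"tz": 0,"rx": 0,"ry": 0,"rz": 0},{"jaw": 0.3,"tx": -20,"ty": -10,"tz": 0,"rx": 0,"ry": 0,"rz": 0}]'

```text
clock: 23.88
eef_pos: [493.8, -61.8, 121.0]
orientation: [-0.114, 0.969, 0.213]
ft_force: [0.5, -0.8, 0.3]
opening: 28.6
```

```bash
python3 - <<'E'
from h import *
where()
p=manip.camera("wrist");reg(p,"screw_jar",2);reg(p,"gate",1);jarpos("wrist")
q=jarpos("side");reg(q,"screw_jar",2)
t=manip.camera("top");reg(t,"gate_edge",1)
# gate angle from top: leaf top z~178
v,u=np.nonzero(t["depth"]>0);X=px2w(t,np.c_[u,v]);c=np.array([wc(x) for x in X[(X[:,2]>165)&(X[:,2]<190)]])
c=c[(c[:,0]<-45)&(c[:,0]>-230)&(c[:,1]>60)&(c[:,1]<200)]
if len(c)>10: f=np.polyfit(c[:,0],c[:,1],1);print("leaf pts",len(c),"gate angle",np.pi/2-np.arctan(f[0]))
for l in("cube_carton","carton","clear_tape","caliper","screwdriver","spray"): reg(t,l,1)
a=cv2.resize(q["img"][130:290,260:460],None,fx=2,fy=2);b=cv2.resize(p["img"],(400,250));cv2.imwrite("pics/m12.png",np.vstack([a,b])[:,:,::-1])
E
```

```text
clk 23.8833 tcp [493.8 -61.8 121. ] graspC [-186.4  -93.3  136.7] tilt 34.2 yaw -0.5 yz -0.001 q [-0.44 -0.49  2.43  0.52  0.79 -2.54] F [ 0.5 -0.8  0.3] op 28.6
screw_jar 0.83 [609. 188.] 2228 med [480. 220.  31.] lo [461. 215.   5.] hi [510. 240.  57.] [51. 22. 69.]
gate 0.77 [575. 200.] 10004 med [471. 154.  39.] lo [406. 145.  12.] hi [597. 170. 109.] [59. 63. 63.]
side 0.79 jar world [688.4  78. ] r 33.4 zmean 64.7 cage [46.7 -4.3  0. ] col [172. 169. 163.]
screw_jar 0.79 [372. 231.] 427 med [677.  61.  46.] lo [658.  48.   7.] hi [710.  97.  67.] [172. 169. 163.]
screw_jar 0.48 [344. 201.] 43 med [722. 266.  64.] lo [670. 198.  44.] hi [734. 295. 104.] [107.  63. 132.]
gate_edge 0.79 [312. 234.] 655 med [480. 166. 108.] lo [409. 147.  -4.] hi [570. 209. 180.] [118. 116. 112.]
leaf pts 264 gate angle 1.7140035544431216
cube_carton 0.49 [394. 278.] 109 med [354. -70.  21.] lo [344. -94.  12.] hi [363. -49.  26.] [136.  75.  40.]
carton 0.82 [418. 138.] 1771 med [ 775. -148.   69.] lo [ 713. -200.   11.] hi [ 848. -102.   74.] [133. 114.  94.]
clear_tape 0.89 [240. 261.] 308 med [408. 371.  22.] lo [368. 321.   3.] hi [451. 410.  28.] [139. 129. 117.]
screwdriver 0.48 [394. 276.] 123 med [354. -70.  20.] lo [344. -95.  -0.] hi [365. -47.  26.] [132.  74.  41.]
spray 0.75 [215. 239.] 316 med [477. 462. 112.] lo [458. 452.  19.] hi [498. 481. 174.] [112. 105.  97.]
```

View pics/m12.png

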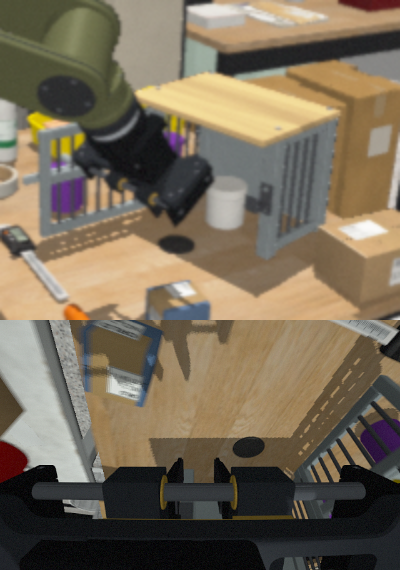

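The jar stands upright inside (side view (226,203)), at about cage x 47, and the gate is at 1.71 rad. I'll raise the arm clear, do a final check and hand in.

>>> send_rows --deltas '[{"jaw": 0.3,"tx": -25,"ty": 0,"tz": 0,"rx": 0,"ry": 0,"rz": 0},{"jaw": 0.3,"tx": -30,"ty": 0,"tz": 0,"rx": 0,"ry": 0,"rz": 0},{"jaw": 0.3,"tx": -30,"ty": 0,"tz": 0,"rx": 0,"ry": 0,"rz": 0},{"jaw": 0.3,"tx": -10,"ty": 0,"tz": 0,"rx": 0,"ry": 0,"rz": 0},{"jaw": 0.3,"tx": 0,"ty": 0,"tz": 0,"rx": 0,"ry": 0,"rz": 0}]'

```text
clock: 25.1
eef_pos: [443.0, -73.5, 201.4]
orientation: [-0.116, 0.966, 0.212]
ft_force: [0.1, -0.6, 0.6]
opening: 28.8
```

>>> send_rows --deltas '[{"jaw": 0.3,"tx": 0,"ty": 0,"tz": 0,"rx": 0,"ry": 0,"rz": 0},{"jaw": 0.3,"tx": 0,"ty": 0,"tz": 0,"rx": 0,"ry": 0,"rz": 0},{"jaw": 0.3,"tx": 0,"ty": 0,"tz": 0,"rx": 0,"ry": 0,"rz": 0},{"jaw": 0.3,"tx": 0,"ty": 0,"tz": 0,"rx": 0,"ry": 0,"rz": 0},{"jaw": 0.3,"tx": 0,"ty": 0,"tz": 0,"rx": 0,"ry": 0,"rz": 0}]'

```text
clock: 25.52
eef_pos: [442.0, -71.8, 196.1]
orientation: [-0.112, 0.973, 0.217]
ft_force: [0.1, -0.8, 0.7]
opening: 28.8
```

```bash
python3 - <<'E'
from h import *
where();q=jarpos("side")
for l in("cube_carton","screwdriver","caliper"): reg(q,l,1)
t=manip.camera("top");reg(t,"thumb_pin",1)
v,u=np.nonzero(q["depth"]>0)
manip.job_done()
E
```

```text
clk 25.5167 tcp [442.  -71.8 196.1] graspC [-239.   -90.8  211.8] tilt 34.0 yaw -0.4 yz 0.003 q [-0.55 -0.73  2.43  0.47  1.05 -2.51] F [ 0.1 -0.8  0.7] op 28.8
side 0.6 jar world [688.9  77.3] r 32.7 zmean 64.9 cage [47.  -5.1  0. ] col [170. 167. 161.]
cube_carton 0.81 [350. 286.] 1014 med [ 438. -171.   42.] lo [ 415. -182.   -0.] hi [ 474. -118.   61.] [127. 129. 130.]
screwdriver 0.8 [304. 296.] 271 med [ 347. -109.   15.] lo [ 341. -202.    6.] hi [358. -58.  22.] [178. 110.  55.]
caliper 0.73 [274. 253.] 406 med [364. 125.   8.] lo [344.  -7.  -0.] hi [386. 206.  15.] [151. 145. 137.]
thumb_pin 0.73 [327. 272.] 563 med [366. 137.   9.] lo [345.  -2.   2.] hi [383. 209.  17.] [115. 111. 106.]
the job is handed in; nothing more can be done
```

The job is done and handed in at about 25.5 s of the 72 s allowed; no verdict was reported.

**What I did:** I gripped the thumb pin with the tool tilted 40° and lifted the bar to about 0.29 rad with the gate still shut. I then swung the gate round by the pin, lowered the bar and let go. I carried the white jar to just in front of the gateway, set it down, and pushed it in along the desk with narrowed fingers.

**Last checks:**
- **Jar:** it stands upright at about cage (47, -5) mm, with its top at about 65 mm. That position comes from the side camera. The push itself suggested x of about 51; both are well beyond the 30 mm limit.
- **Gate:** it measures 1.71 rad open from the top camera.
- **Other things on the desk:** each one, when last measured, was within a few mm of where it started.
- **Contact:** the wrist force was about 1 N, so the robot was touching nothing.

**Failed or incomplete checks:** my final look for the thumb pin picked up the caliper instead. The bar hanging level therefore rests on an earlier wrist picture, taken just after I let go of the pin, which showed it at about z 103. The top view took the screwdriver for the cube carton, but the side view showed the carton unmoved.

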